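Wind the hand press shut and lock its wheel with the ball-lock pin

ROBOT

A 7-joint arm with a two-finger parallel gripper is mounted at the origin on the work surface. World frame = base frame: x ahead of the robot, y to its left, z up, the work surface at z = 0. Lengths are in m, angles in rad, forces in N, time in s.
With the tool pointing down it reaches from about 0.425 to 0.925 m from the base axis. Payload 6.8 kg.
Tool frame: the origin (TCP) lies on the front face of the gripper's body, between the roots of the fingers; the fingertips stand 73 mm ahead of it and the grasp point (between the pads) lies 54 mm ahead of it (env.nose_length is the distance from the TCP to the fingertips, in m); z points along the fingers, y is the direction in which the jaws open and shut (so a half turn about z gives the same grasp; the last joint's range is limited). The gripper opens to 85 mm and grips with 20 to 120 N. Pads are 22 mm wide; open, the fingers measure 114 mm over their backs; the gripper's body (76 mm by 85 mm) begins 54 mm behind the grasp point. The pads swing forward as they close: fully open they stand 13 mm farther back than shut.
Start: joints at [1.123, 0.477, 0.022, 1.555, -0.011, 1.109, -0.083], TCP at [0.225, -0.636, 0.304] pointing down, gripper open.
Joint ranges: [-2.96, 2.96], [-0.34, 2.1], [-1.41, 1.46], [0.24, 2.44], [-1.37, 4.51], [0.17, 1.92], [-2.96, 2.96]. Speed limits (rad/s): [2.39, 2.39, 3.14, 3.14, 3.14, 3.14, 3.14].

INTERFACE

Orientations are given as a unit quaternion [w, x, y, z].
In Python, from cell import env, kin, camera, calibration, job gives the robot as it stands. The module is installed in compiled form; this text tells all that it offers. Calls block until the motion is done:
- env.reach(position, orientation): joint-space move of the TCP to a pose.
- env.movel(position, velocity=0.15, rot=None, stop_force=None): straight line of the TCP; rot=None keeps the orientation; velocity is the mean speed in m/s. With stop_force (N) it stops when the force on the tool has changed by that much, and returns True; else False.
- env.goto_joints(angles): joint-space move.
- env.grip(opening, f_grip=None): finger opening in m; f_grip is the grip in N (None keeps the last); returns when the fingers have stopped.
- env.dwell(seconds).
- kin.inverse_kinematics(position, orientation): joint angles nearest the present ones, or None.
- env.get_state(): the state.
- camera(name): name is "scene" or "side" or "wrist"; returns (picture, depth): 400x640x3 uint8, blue, green, red; 400x640 float32, m along the optical axis (not along the pixel's ray), 0 where there is no reading.
- calibration(name): a dict with "fx", "fy", "cx", "cy" (pixels), "k1" (the pictures are not rectified: a ray, as slopes to the right and down, at radius r is drawn at 1 + k1 r^2 times it, then the intrinsics apply), "rvec" (rotation vector, rad) and "tvec" (3), from world to camera coordinates, as OpenCV has them. Camera axes: x right, y down, z forward; pixel columns grow to the right and rows downward; lengths in m; the calibration is good to about 2 mm. A picture is of the moment at which its call begins: read the wrist's pose just before it. calibration takes no time and is no camera call; for the wrist camera it gives the pose at the moment of the call.
A pose or a line that the arm cannot do raises env.PlanningError and nothing moves.
- job.job_done(): hands the job in, once; it reports no verdict.
The state is a dict: "time": time; "qpos": joint angles; "joint_velocities": joint speeds; "joint_torque": joint torques, N m; "tcp_pos": TCP position; "orientation": TCP orientation; "force": force on the tool from outside, world axes, zero at the start; "torque": the same for the moment, N m; "opening": finger opening in m.
Only numpy, scipy, OpenCV 4.12 (cv2) and the standard library are available. Lean on these libraries where they do the work, as an engineer would, in place of code of your own. Each camera call takes 0.05 s, during which the arm holds its last target.

TASK

Turn the hand press's wheel clockwise by its crank grip, about one whole turn, until the jaw is shut on the sign blank and the wheel's lug stands over the bracket. Then take the ball-lock pin (the one with the button on its handle) out of its stand and, keeping its button pressed, slide it through the lug, feel for the hole in the bracket behind and push on until the collar is home, then let go so that the balls lock it there. Leave the plain drift in its stand and the other things on the bench where they are.

Things in the scene. Friction and masses are not known exactly. Their poses are not given: they have to be found in the camera images.
- wheel (a joint): hand wheel angle, rad: 0 = press jaw open; jaw shut, with the lug over the bracket, at 6.9, give or take 0.09 as the bracket is set; solid stop at 7.05. Grows clockwise seen facing the wheel (from above); starts at 0 to 0.7, so shutting takes about a whole turn. Friction 0.15 N m, about 2 N at the crank grip; stays where it is left, and a pin in the lug can drag it round.
- wheel_axis (a point): fixed point on the wheel's axis, in the plane of its lug's front face, 150 mm above the bench. z points out along the axis, leaning 25 degrees from vertical to the press's front (robot's side); x points up the slope in the wheel's plane, y left. The rim is 150 mm across, 1 mm above this plane, the hub 8 mm.
- crank_grip (a point): the wheel's round black crank grip, 28 mm across, spinning freely on its spindle, 75 mm from the wheel's axis and parallel to it. The point is on the grip's axis 36 mm above the wheel_axis plane; the grip spans 8 to 60 mm above it. In the wheel_axis frame it stands at the angle pi + 6.9 - wheel, from x towards y.
- lug_hole (a point): centre of the mouth, in the front face, of the 18 mm through hole in the steel lug (44 mm square, 12 mm thick) on the wheel's rim opposite the crank grip, 100 mm from the wheel's axis. z points out of the face, parallel to the wheel's axis.
- bracket_mid (a point): where the 18 mm through hole of the steel bracket (50 mm square, 12 mm thick, parallel to the wheel) would be in mid setting: its mouth, 100 mm up the slope from the wheel's axis, 15 mm behind the lug's front face, 3 mm behind its back. The bracket is clamped up to 9 mm to either side (along y) on its arc about that axis: find the hole by feel or sight. z points out. Open air behind.
- pin: ball-lock pin, 116 mm long, 0.2 kg, standing locked in a stand. Origin on its axis at the underside of its 30 mm collar (6 mm thick); z up along the handle. The 16 mm shank runs 50 mm down, the last 13 mm tapering to 8 mm. Two balls 30 to 37 mm below the collar stand 3.5 mm proud, too wide for an 18 mm hole, and sink flush when the button is pressed.
- pin_grip (a point): point on the pin's axis, 38 mm above the collar's underside, mid of its square bar handle (26 mm wide along x, 6 to 66 mm above the collar's underside). Axes as the pin's: plain back face at y = -14 mm, button on the +y side. Squeezing across y here grips the pin and presses the button at once.
- pin_button (a joint): how far the pin's side button is pressed, m: 0 out, 0.006 in. A bar 20 mm wide, 44 mm tall, its face at y = +20 mm out and +14 mm in: the handle is 34 mm across free, 28 mm squeezed. Its spring pushes with 5 N, 9 N when in; a grip of about 25 N or more holds it in, opening the grip lets button and balls spring out.
- drift: plain round drift standing in the other stand, length and shank like the pin's, but a round handle 26 mm across, no button, no balls. Not for this job. Origin at the underside of its collar.
- stand_top (a point): mid of the top of the stand that holds the pin: aluminium plate 70 mm square, 27 mm thick, top 70 mm above the bench, 18 mm through hole; fixed. The drift's stand is the same.
- tape: hollow roll core of board, 90 mm across, 40 mm tall, standing on its end; bystander, origin at its underside
- wrench: flat steel spanner, 180 mm long; bystander, origin at its underside
- driver: screwdriver with a black handle, 200 mm long; bystander, origin at its underside
- tin: closed tin, 72 mm across, 100 mm tall; bystander, origin at its underside
- channel: aluminium channel offcut, 180 x 40 x 30 mm; bystander, origin at its underside
- block: wooden block, 90 x 60 x 35 mm; bystander, origin at its underside
- hammer: hammer, 260 mm long; bystander, origin at its underside
Mind the look-alikes: they are no part of the job. Leave any green or yellow look-alike of the pin alone.

How it is judged:
On the way, in this order (a step that is already met when the one before it is completed fails the run):
1. the wheel has been wound round until the jaw is shut and the lug stands at the bracket (value of joint wheel above 6.75 rad), for 0.2 s.
2. the pin, its button pressed, is sliding through the lug of the shut wheel (value of joint pin_button above 0.004 m and distance between pin and lug_hole below 0.02 m and value of joint wheel above 6.75 rad), for 0.05 s.
At the end, for the whole second after the job is handed in: the wheel is above 6.75 rad; the pin is at rest through lug and bracket, its collar within 4.5 mm of the lug face, within 4 mm of the hole centre along each axis and 0.12 rad of its axis; its button is out (pressed under 1.5 mm), so the balls lock it (value of joint wheel above 6.75 rad and x of pin in the frame of lug_hole between -0.004 and 0.004 m and y of pin in the frame of lug_hole between -0.004 and 0.004 m and z of pin in the frame of lug_hole between -0.003 and 0.0045 m and angle between the z axis of pin and the z axis of wheel_axis, either way round below 0.12 rad and value of joint pin_button below 0.0015 m and linear speed of pin below 0.02 m/s); the robot touches nothing.
It fails at once if the plain drift was pulled from its stand (distance of drift from where it was at the start of the episode above 0.03 m).
It fails at once if a bystander was pushed away by more than 40 mm (distance of any of tape, wrench, driver, tin, channel, block, hammer from where it was at the start of the episode above 0.04 m).
It also fails if it takes over 72 s, if anything falls off the work surface, if the arm or the gripper's body presses on something with over 40 N, if the wrist force passes 120 N, or if a joint passes its speed limit or range.

## Working session

There is one attempt and no reset: what is moved stays moved. The work goes in short steps, each a Python script; the robot and the scene stay as the last script left them, time stands still between calls to the robot, and variables do not carry over. Pictures are saved under pics/ and viewed, and the job is handed in when it is done.

```bash
mkdir -p pics; ls
cat > h.py <<'E'
import numpy as np, cv2
from scipy.spatial.transform import Rotation as R
from cell import env, kin, camera, calibration, job
def Rq(R_): 
    q=R_.as_quat(); return np.array([q[3],q[0],q[1],q[2]])
def qR(q): return R.from_quat([q[1],q[2],q[3],q[0]])
def cam_pose(c):
    Rm=cv2.Rodrigues(np.array(c["rvec"],float))[0]; t=np.array(c["tvec"],float).ravel(); return Rm,t
def K(c): return np.array([[c["fx"],0,c["cx"]],[0,c["fy"],c["cy"]],[0,0,1.]])
def ray(c,u,v):
    p=cv2.undistortPoints(np.array([[[u,v]]],float),K(c),np.array([c["k1"],0,0,0,0.]))[0,0]
    Rm,t=cam_pose(c); return -Rm.T@t, Rm.T@np.array([p[0],p[1],1.])
def pt(c,u,v,d):
    o,r=ray(c,u,v); return o+r*d
def onz(c,u,v,z):
    o,r=ray(c,u,v); return o+r*(z-o[2])/r[2]
def proj(c,P):
    P=np.atleast_2d(np.array(P,float))
    return cv2.projectPoints(P.reshape(-1,1,3),np.array(c["rvec"],float),np.array(c["tvec"],float),K(c),np.array([c["k1"],0,0,0,0.]))[0].reshape(-1,2)
def cloud(c,d):
    h,w=d.shape; u,v=np.meshgrid(np.arange(w),np.arange(h))
    p=cv2.undistortPoints(np.stack([u,v],-1).reshape(-1,1,2).astype(float),K(c),np.array([c["k1"],0,0,0,0.])).reshape(h,w,2)
    Rm,t=cam_pose(c); X=np.concatenate([p,np.ones((h,w,1))],-1)*d[...,None]
    return (X-t)@Rm
def st():
    s=env.get_state(); print("t %.2f tcp %s q %s F %s T %s op %.4f"%(s["time"],np.round(s["tcp_pos"],4),np.round(s["qpos"],3),np.round(s["force"],1),np.round(s["torque"],2),s["opening"])); return s
E
python3 - <<'E'
from h import *
import pickle
st()
for n in ["scene","side","wrist"]:
    c=calibration(n); im,d=camera(n); cv2.imwrite(f"pics/{n}0.png",im); pickle.dump((c,im,d),open(f"{n}0.pkl","wb")); print(n,c)
st()
E
```

```text
pics
t 0.00 tcp [ 0.2248 -0.636   0.3029] q [ 1.123  0.478  0.022  1.556 -0.011  1.109 -0.083] F [-0.1 -0.1 -0.3] T [0.05 0.01 0.02] op 0.0854
scene {'fx': 472.23180456612965, 'fy': 472.23180456612965, 'cx': 322.0563638733951, 'cy': 201.23893041659974, 'k1': -0.09731697316014049, 'rvec': array([ 1.93407108,  1.42928878, -0.627028  ]), 'tvec': array([-0.13823586, -0.24810276,  1.78646561])}
side {'fx': 467.19250432695225, 'fy': 467.19250432695225, 'cx': 313.16769503604814, 'cy': 199.9523820710121, 'k1': 0.03865544925651105, 'rvec': array([ 0.77130464, -2.43962341,  1.32422727]), 'tvec': array([0.41013919, 0.30376767, 1.11187253])}
wrist {'fx': 326.0967772875188, 'fy': 326.0967772875188, 'cx': 320.0311871369039, 'cy': 203.3517025732685, 'k1': -0.0071859693911185555, 'rvec': array([-2.38377767,  1.68390283,  0.22481929]), 'tvec': array([-0.67472976, -0.03443944,  0.37782919])}
t 0.15 tcp [ 0.2249 -0.6361  0.3032] q [ 1.123  0.478  0.022  1.556 -0.011  1.109 -0.083] F [-0.4  0.7  0. ] T [ 0.01  0.02 -0.01] op 0.0856
```

View pics/scene0.png

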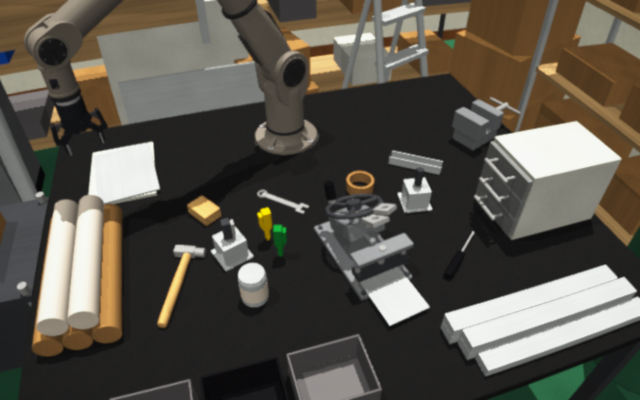

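View pics/side0.png

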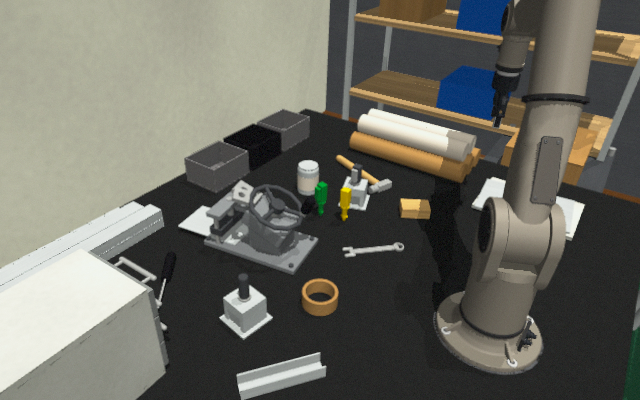

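View pics/wrist0.png

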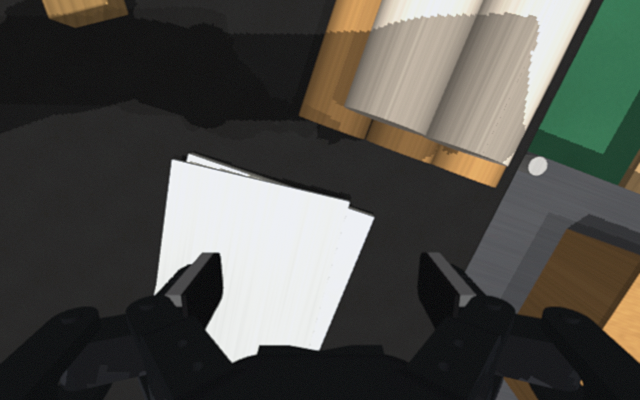

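Run:
```python
import cv2
a=cv2.imread("pics/scene0.png"); b=cv2.imread("pics/side0.png")
cv2.imwrite("pics/c1.png",cv2.resize(a[150:320,300:450],None,fx=4.5,fy=3.5*1.0 if 0 else 3.5,interpolation=cv2.INTER_CUBIC))
cv2.imwrite("pics/c2.png",cv2.resize(b[160:290,190:330],None,fx=4.5,fy=4.5,interpolation=cv2.INTER_CUBIC))
cv2.imwrite("pics/c3.png",cv2.hconcat([cv2.resize(a[205:275,200:300],(400,280),interpolation=cv2.INTER_CUBIC),cv2.resize(b[150:220,330:430],(400,280),interpolation=cv2.INTER_CUBIC)]))
cv2.imwrite("pics/c4.png",cv2.hconcat([cv2.resize(a[150:220,380:480],(400,280),interpolation=cv2.INTER_CUBIC),cv2.resize(b[265:335,200:300],(400,280),interpolation=cv2.INTER_CUBIC)]))
```

```text
(no output)
```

View pics/c1.png

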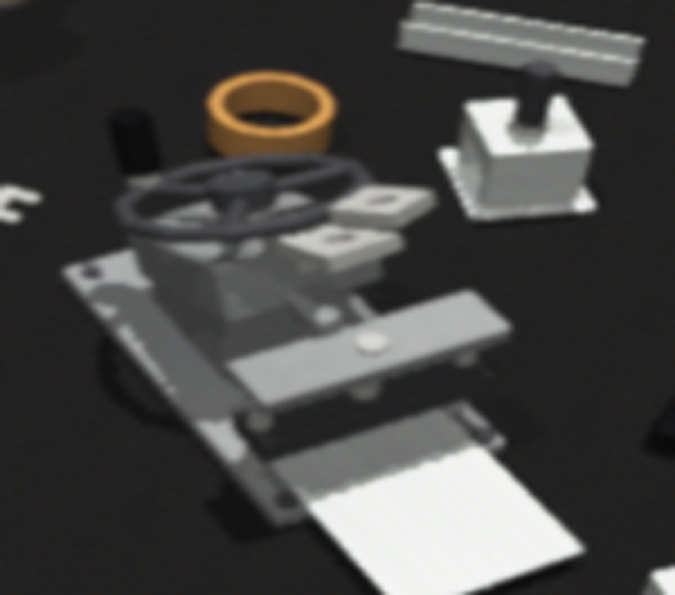

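View pics/c2.png

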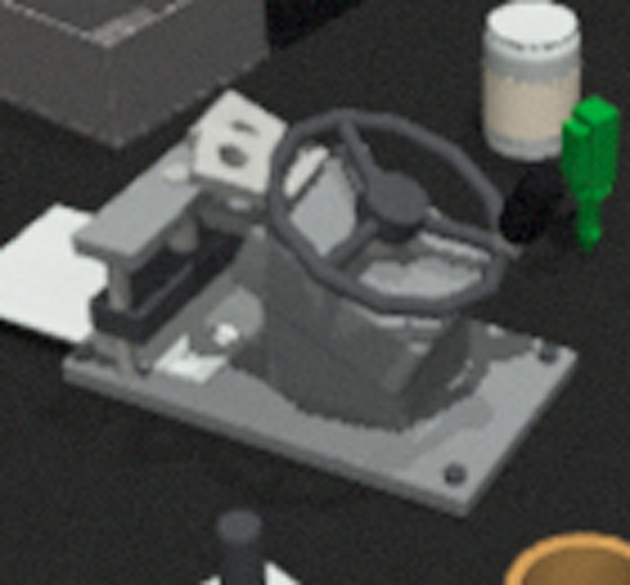

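View pics/c3.png

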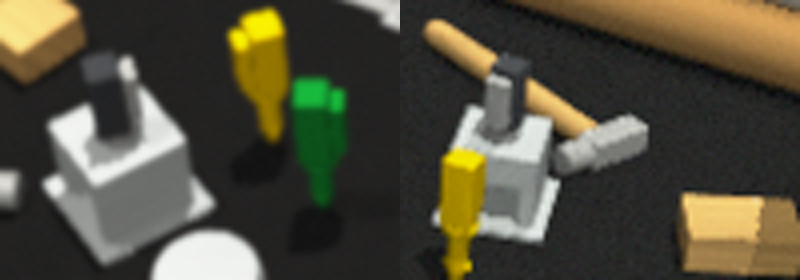

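View pics/c4.png

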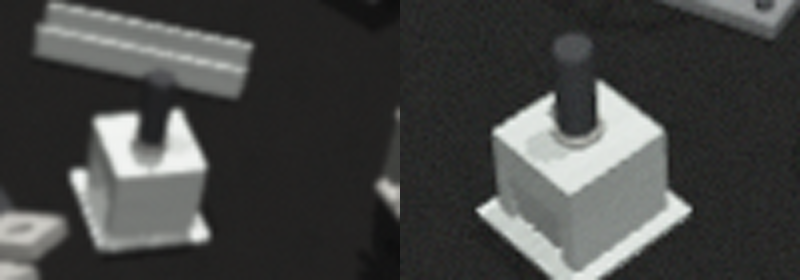

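The pin is the dark square handle with a grey side button, scene (230,228) / side (355,172), standing in its stand. Three things could be mistaken for it:
- the round plain drift at scene (415,185) / side (244,285)
- the yellow look-alike at scene (265,222)
- the green look-alike at scene (280,237)

The close crop shows the button bar on the chosen one. The wheel hub is at scene (353,202) / side (279,205).

```bash
cat >> h.py <<'E'
def tri(obs):
    A=np.zeros((3,3));b=np.zeros(3)
    for c,u,v in obs:
        o,r=ray(c,u,v); r=r/np.linalg.norm(r); P=np.eye(3)-np.outer(r,r); A+=P;b+=P@o
    x=np.linalg.solve(A,b)
    return x,[np.round(proj(c,x)[0]-[u,v],1) for c,u,v in obs]
E
python3 - <<'E'
from h import *
import pickle
S=pickle.load(open("scene0.pkl","rb"));D=pickle.load(open("side0.pkl","rb"));W=pickle.load(open("wrist0.pkl","rb"))
s=S[0];d=D[0]
print("hub",tri([(s,352.9,202),(d,279,205.5)]))
print("hub depth",pt(s,353,201,S[2][201,353]),pt(d,279,205,D[2][205,279]))
# crank grip top: scene c1(132,115) ; side c2 (540,175)
print("grip",tri([(s,300+132/4.5,150+115/3.5),(d,190+540/4.5,160+175/4.5)]))
# pin handle top: scene c3 (103,60)/4 +(200,205); side (510-400,60)/4+(330,150)
print("pintop",tri([(s,200+103/4,205+60/4),(d,330+110/4,150+60/4)]))
cs=cloud(s,S[2]);cd=cloud(d,D[2])
for nm,c in(("s",cs),("d",cd)):
    m=(abs(c[...,2]-.07)<.004)
    m&=(c[...,0]>.3)
    n,l,stt,ce=cv2.connectedComponentsWithStats(m.astype(np.uint8))
    for i in range(1,n):
        if stt[i,4]>40: print(nm,stt[i],c[l==i].mean(0).round(3),np.ptp(c[l==i],axis=0).round(3))
# wrist cam pose in tcp
c=W[0];Rm,t=cam_pose(c);st_=env.get_state();Rt=qR(st_["orientation"]).as_matrix()
print("cam in tcp",Rt.T@(-Rm.T@t-st_["tcp_pos"]),"axes\n",(Rt.T@Rm.T).round(3))
print(Rt.round(3))
E
```

```text
hub (array([0.57416817, 0.05661617, 0.15089065]), [array([-0.1, -0.1]), array([-0.2,  0.1])])
hub depth [0.57939565 0.05506734 0.15935087] [0.57283907 0.05755756 0.15376937]
grip (array([0.50513232, 0.0108058 , 0.17488059]), [array([-0.1, -0.1]), array([-0.1,  0.1])])
pintop (array([ 0.52731498, -0.28718609,  0.13700792]), [array([-0., -0.]), array([-0.,  0.])])
s [403 178  29  18 273] [0.487 0.302 0.07 ] [0.086 0.081 0.008]
s [479 182  52  43 118] [0.646 0.508 0.07 ] [0.196 0.064 0.008]
s [552 201  48  15  74] [0.719 0.728 0.07 ] [0.008 0.183 0.008]
s [  35  207   82  136 1510] [ 0.576 -0.642  0.07 ] [0.434 0.19  0.008]
s [212 227  35  26 333] [ 0.54  -0.291  0.07 ] [0.081 0.089 0.008]
s [351 253  58  26 397] [0.743 0.075 0.071] [0.044 0.158 0.008]
s [240 280  27  14  63] [ 0.722 -0.255  0.07 ] [0.024 0.068 0.008]
s [324 339  34  12  59] [ 0.934 -0.097  0.07 ] [0.005 0.078 0.008]
s [290 350  33  11  63] [ 0.935 -0.181  0.07 ] [0.005 0.075 0.008]
s [203 362  73  21 134] [ 0.935 -0.332  0.07 ] [0.004 0.159 0.008]
s [130 385  59  15  97] [ 0.935 -0.502  0.07 ] [0.005 0.123 0.008]
d [11
[... 424 characters left out ...]
.931 -0.317  0.07 ] [0.025 0.173 0.008]
d [190 144  52  16 106] [ 1.045 -0.177  0.07 ] [0.111 0.152 0.008]
d [196 154  53  22 116] [ 0.944 -0.112  0.07 ] [0.09  0.177 0.008]
d [298 172  21   7  49] [ 0.679 -0.233  0.07 ] [0.058 0.047 0.008]
d [343 177  25  15 194] [ 0.524 -0.283  0.069] [0.081 0.085 0.008]
d [209 207  33  25 237] [0.721 0.113 0.071] [0.052 0.115 0.008]
d [223 286  44  29 517] [0.476 0.314 0.069] [0.081 0.079 0.008]
d [101 344  65  56 199] [0.522 0.58  0.07 ] [0.008 0.149 0.008]
cam in tcp [ 0.06576664  0.0003871  -0.06971836] axes
 [[ 0.001 -0.965 -0.261]
 [ 1.     0.001  0.   ]
 [-0.    -0.261  0.965]]
[[ 0.943  0.333 -0.001]
 [ 0.333 -0.943  0.001]
 [-0.    -0.001 -1.   ]]
```

```bash
cat >> h.py <<'E'
def frame(zt,xt):
    z=np.array(zt,float);z/=np.linalg.norm(z);x=np.array(xt,float);x=x-z*(x@z);x/=np.linalg.norm(x)
    return np.column_stack([x,np.cross(z,x),z])
def q_of(M): return Rq(R.from_matrix(M))
def down(a): return frame([0,0,-1],[np.cos(a),np.sin(a),0])
def snap(n,tag):
    import pickle
    c=calibration(n); im,d=camera(n); cv2.imwrite(f"pics/{tag}.png",im); pickle.dump((c,im,d),open(f"{tag}.pkl","wb"))
E
python3 - <<'E'
from h import *
for a in np.arange(-180,180,30):
    q=kin.inverse_kinematics([0.53,-0.287,0.36],q_of(down(np.radians(a))))
    print(a,None if q is None else np.round(q,2))
psi=0.15
az=np.array([-np.sin(.4363)*np.cos(psi),-np.sin(.4363)*np.sin(psi),np.cos(.4363)])
for a in np.arange(-180,180,30):
    q=kin.inverse_kinematics(np.array([.572,.057,.15])+az*.25,q_of(frame(-az,[np.cos(np.radians(a)),np.sin(np.radians(a)),0])))
    print(a,None if q is None else np.round(q,2))
E
```

```text
-180 [ 0.89  0.39 -0.66  1.63  0.25  1.21  1.75]
-150 [ 1.21  0.57 -1.18  1.61  0.54  1.33  2.04]
-120 [-0.45  0.61  1.28  1.72 -0.61  1.28 -2.69]
-90 [ 0.24  0.31  0.2   1.68 -0.07  1.16 -2.69]
-60 [ 0.32  0.31  0.1   1.67 -0.03  1.16 -2.2 ]
-30 [ 0.39  0.31  0.01  1.67 -0.    1.16 -1.7 ]
0 [ 0.46  0.31 -0.09  1.66  0.03  1.16 -1.2 ]
30 [ 0.52  0.32 -0.16  1.66  0.05  1.17 -0.7 ]
60 [ 0.6   0.33 -0.27  1.65  0.09  1.17 -0.21]
90 [ 0.68  0.34 -0.37  1.65  0.13  1.18  0.28]
120 [ 0.76  0.35 -0.47  1.64  0.17  1.19  0.77]
150 [ 0.82  0.37 -0.56  1.64  0.21  1.2   1.26]
-180 [ 0.6  -0.09 -0.76  2.13 -0.09  0.65  1.44]
-150 [-0.7  -0.16  0.41  2.19  0.19  0.68  1.73]
-120 [-1.12 -0.26  0.75  2.2   0.39  0.73  2.08]
-90 [-1.12 -0.26  0.75  2.2   0.39  0.73  2.57]
-60 [ 0.65 -0.09 -0.81  2.12 -0.09  0.65 -2.76]
-30 [ 0.7  -0.09 -0.85  2.12 -0.1   0.65 -2.24]
0 [ 0.73 -0.09 -0.88  2.12 -0.11  0.65 -1.68]
30 [ 0.75 -0.09 -0.9   2.12 -0.12  0.65 -1.1 ]
60 [ 0.76 -0.1  -0.9   2.12 -0.12  0.65 -0.56]
90 [ 0.75 -0.09 -0.9   2.12 -0.12  0.65 -0.07]
120 [ 0.73 -0.09 -0.88  2.12 -0.11  0.65  0.4 ]
150 [ 0.69 -0.09 -0.84  2.12 -0.1   0.65  0.9 ]
```

Run:
```python
from h import *
env.reach([0.535,-0.287,0.36],q_of(down(np.radians(30))))
st(); snap("wrist","w1")
psi=0.15
az=np.array([-np.sin(.4363)*np.cos(psi),-np.sin(.4363)*np.sin(psi),np.cos(.4363)])
env.reach(np.array([.585,.059,.15])+az*.26,q_of(frame(-az,[1,.15,0])))
st(); snap("wrist","w2"); st()
```

```text
t 1.87 tcp [ 0.5341 -0.2888  0.3597] q [ 0.515  0.326 -0.158  1.65   0.056  1.17  -0.706] F [-0.5 -0.1  0.1] T [ 0.02 -0.02  0.01] op 0.0853
t 3.19 tcp [0.4769 0.0415 0.3858] q [ 0.316 -0.082 -0.509  2.108 -0.029  0.67  -1.605] F [0.1 0.5 0.2] T [-0.09  0.49 -0.05] op 0.0856
t 3.24 tcp [0.477  0.0414 0.3858] q [ 0.316 -0.082 -0.509  2.108 -0.029  0.67  -1.605] F [-0.1  0.2 -0.9] T [-0.06  0.44 -0.06] op 0.0859
```

View pics/w1.png

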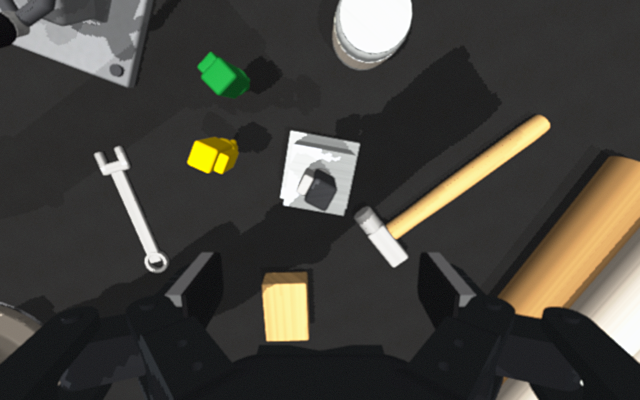

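View pics/w2.png

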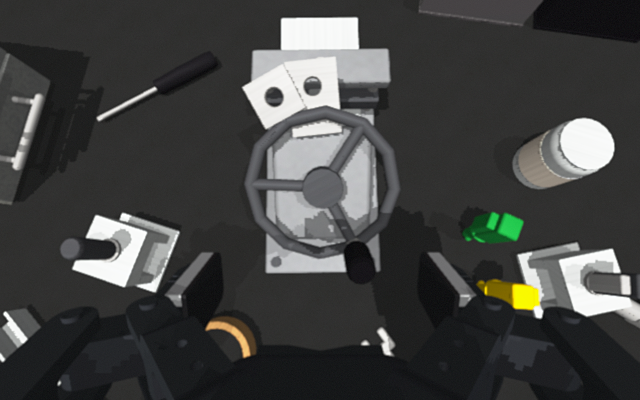

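Run:
```python
import cv2
b=cv2.imread("pics/w2.png"); a=cv2.imread("pics/w1.png")
cv2.imwrite("pics/w2c.png",cv2.resize(b[60:290,230:415],None,fx=2.6,fy=2.6,interpolation=cv2.INTER_CUBIC))
cv2.imwrite("pics/w2d.png",cv2.resize(b[50:140,235:365],None,fx=6,fy=6,interpolation=cv2.INTER_CUBIC))
cv2.imwrite("pics/w1c.png",cv2.resize(a[120:225,270:370],None,fx=5.6,fy=5.6,interpolation=cv2.INTER_CUBIC))
```

```text
(no output)
```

View pics/w2c.png

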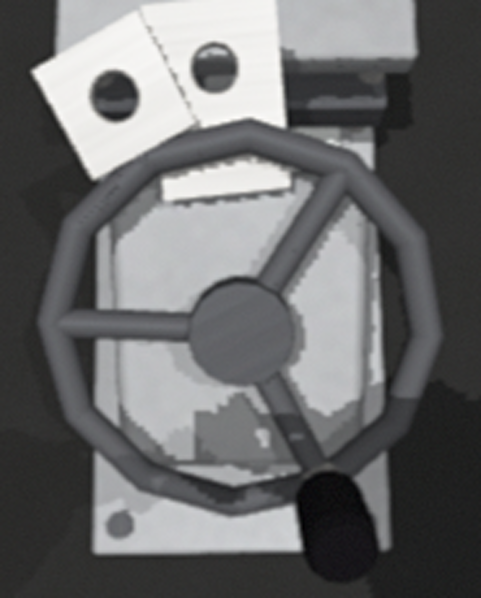

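View pics/w2d.png

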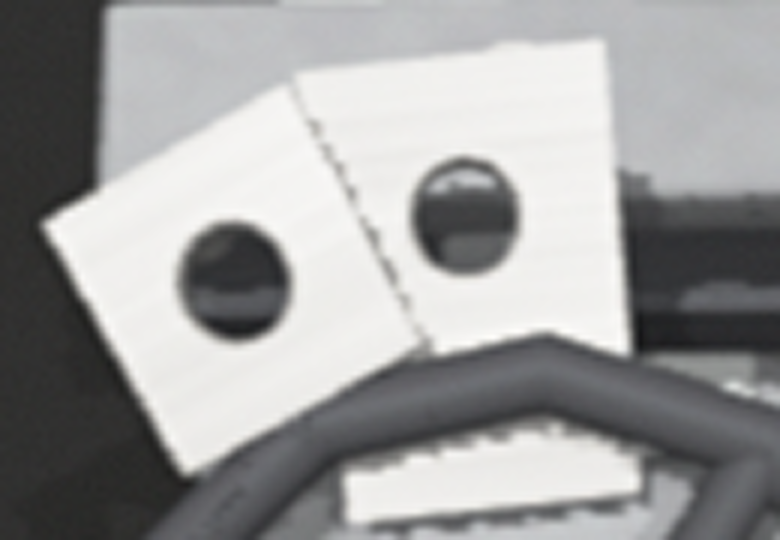

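View pics/w1c.png

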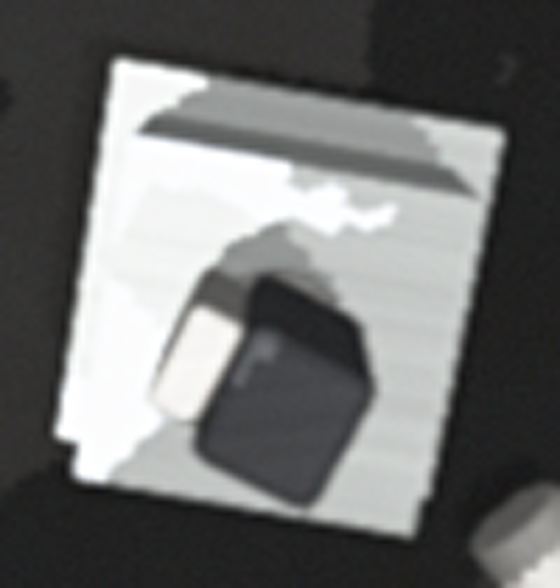

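```bash
cat >> h.py <<'E'
TILT=np.radians(25)
def wf(psi):
    c,s=np.cos(psi),np.sin(psi)
    z=np.array([-np.sin(TILT)*c,-np.sin(TILT)*s,np.cos(TILT)])
    x=np.array([np.cos(TILT)*c,np.cos(TILT)*s,np.sin(TILT)])
    return np.column_stack([x,np.cross(z,x),z])
E
python3 - <<'E'
from h import *
import pickle
from scipy.optimize import least_squares
c=pickle.load(open("w2.pkl","rb"))[0]
s=pickle.load(open("scene0.pkl","rb"))[0];d=pickle.load(open("side0.pkl","rb"))[0]
def model(p,zf=True):
    x,y,psi,la,ba,z=p; M=wf(psi);O=np.array([x,y,z])
    u=lambda a,r,h:O+M@np.array([r*np.cos(a),r*np.sin(a),h])
    return u(0,0,.008),u(la,.1,0),u(ba,.1,-.015),u(la+np.pi,.075,.06)
obs=[(323.2,187.0),(273.75,96.4),(312.1,85.6),(361.2,269.2)]
def res(p):
    P=model(p); r=(proj(c,P)-obs); r[3]*=.4
    return np.r_[r.ravel(),(p[5]-.15)*2000]
f=least_squares(res,[.575,.057,.15,.4,0,.15]);print(f.x,f.fun.round(2))
P=model(f.x)
print("scene",proj(s,P).round(1),"side",proj(d,P).round(1))
print("wheel",6.9-f.x[3],"bracket offset mm",f.x[4]*100, "target wheel",6.9-f.x[4])
E
```

```text
[ 0.58227691  0.05278027 -0.00487482  0.64992038  0.26846092  0.14992769] [ 0.19  0.12 -0.04  0.22 -0.11 -0.77 -0.1   0.85 -0.14]
scene [[352.1 201.6]
 [384.2 208.5]
 [374.8 218.5]
 [327.9 181.3]] side [[278.3 202.4]
 [241.3 194.8]
 [243.9 188.8]
 [311.4 197.4]]
wheel 6.250079615972551 bracket offset mm 26.846091671912138 target wheel 6.631539083280879
```

```bash
python3 - <<'E'
from h import *
import pickle
c=pickle.load(open("w2.pkl","rb"))[0];W=pickle.load(open("w2.pkl","rb"))
s,_,Sd=pickle.load(open("scene0.pkl","rb"));d,_,Dd=pickle.load(open("side0.pkl","rb"))
for z in (.01,.02):
    a=onz(c,266,272,z);b=onz(c,379,271,z);print(a,b,np.degrees(np.arctan2(*( (a-b)[[0]]*-1, (a-b)[[1]]))))
print(onz(c,252,50,.08),onz(c,389,50,.08))
for u,v in[(245,192),(279,203),(240,193)]: print(pt(d,u,v,Dd[v,u]))
X=cloud(c,W[2])
for u,v in[(323,187),(300,75),(300,110),(260,80),(290,110),(325,110),(272,265),(375,265),(320,30),(260,60),(380,60)]: print((u,v),X[v,u].round(4))
E
python3 - <<'E'
import cv2
b=cv2.imread("pics/w2.png"); a=cv2.imread("pics/side0.png")
cv2.imwrite("pics/w2e.png",cv2.resize(b[225:285,250:395],None,fx=5.5,fy=5.5,interpolation=cv2.INTER_CUBIC))
cv2.imwrite("pics/w2f.png",cv2.resize(b[10:125,240:400],None,fx=4.9,fy=4.9,interpolation=cv2.INTER_CUBIC))
E
```

```text
[0.47959474 0.11799369 0.01      ] [ 0.50436932 -0.03860729  0.01      ] [8.98980237]
[0.48017709 0.11644038 0.02      ] [ 0.50442107 -0.03680659  0.02      ] [8.98980237]
[0.76950416 0.17746094 0.08      ] [ 0.79681561 -0.0053208   0.08      ]
[0.65330576 0.09968831 0.18608602]
[0.57638823 0.05292207 0.15630071]
[0.66537788 0.1062551  0.18171918]
(323, 187) [0.5786 0.0532 0.1587]
(300, 75) [0.6811 0.0914 0.1836]
(300, 110) [0.6464 0.086  0.1802]
(260, 80) [0.6649 0.1266 0.1928]
(290, 110) [0.6441 0.0953 0.182 ]
(325, 110) [0.6486 0.0618 0.1829]
(272, 265) [0.4907 0.11   0.0197]
(375, 265) [ 0.51   -0.0051  0.1724]
(320, 30) [0.8591 0.0981 0.0202]
(260, 60) [0.7292 0.1512 0.1233]
(380, 60) [0.7507 0.0093 0.1228]
```

View pics/w2e.png

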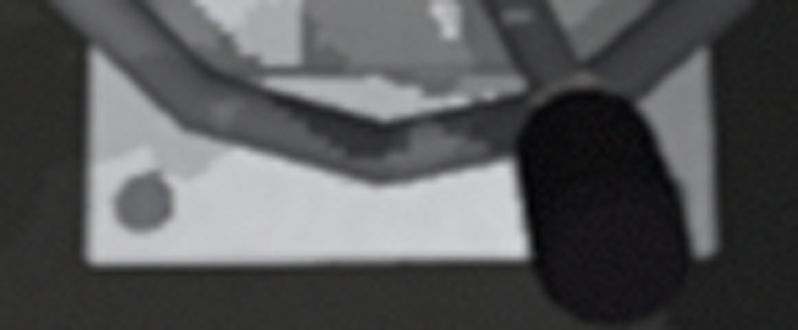

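View pics/w2f.png

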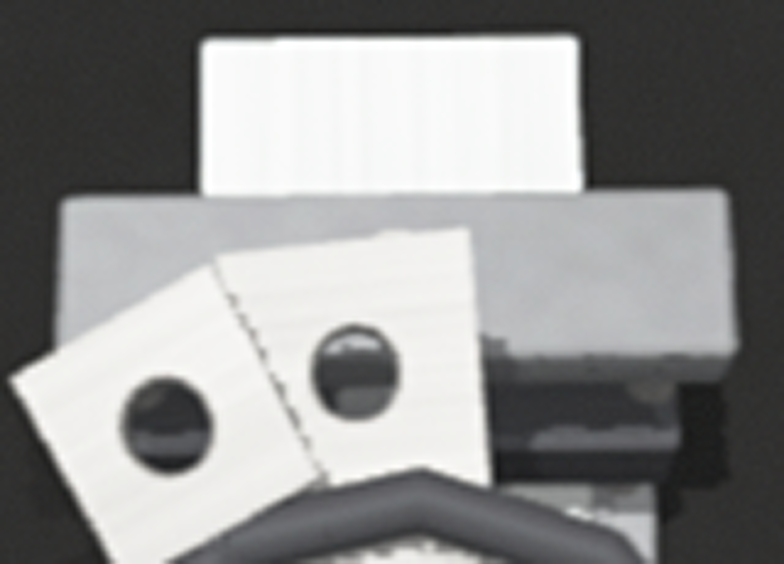

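Run:
```python
from h import *
import pickle
from scipy.optimize import least_squares
c,_,dep=pickle.load(open("w2.pkl","rb"));s=pickle.load(open("scene0.pkl","rb"))[0];d=pickle.load(open("side0.pkl","rb"))[0]
for a,b,z in [((265.6,272.8),(379.6,271.5),.02),((252.2,50.8),(388.6,48.8),.123),((281.2,18.2),(358,17.3),.02)]:
    A=onz(c,*a,z);B=onz(c,*b,z);v=A-B;print(np.degrees(np.arctan2(-v[0],v[1])),(A+B)/2)
v=onz(c,252.2,50.8,.123)-onz(c,246.5,82,.123)
print(onz(c,252.2,50.8,.123),onz(c,388.6,48.8,.123))
def model(p):
    x,y,psi,la,ba,z=p; M=wf(psi);O=np.array([x,y,z])
    u=lambda a,r,h:O+M@np.array([r*np.cos(a),r*np.sin(a),h])
    return u(0,0,.008),u(la,.1,0),u(ba,.1,-.015),u(la+np.pi,.075,.06),u(la+np.pi,.075,.008)
obs=[(323.2,187.0),(273.75,96.4),(312.1,85.6),(361.2,269.2)]
for PS in (8,9,10,11):
  def res(p):
    r=(proj(c,model(p)[:4])-obs); r[3]*=.4
    return np.r_[r.ravel(),(p[5]-.15)*1000,(p[2]-np.radians(PS))*300]
  f=least_squares(res,[.575,.057,.15,.4,0,.15]);print(PS,f.x.round(4),f.fun.round(2))
  P=model(f.x);print(" grip",P[3].round(4),"lug",P[1].round(4))
  print(" scene",proj(s,P[:2]).round(1).tolist(),"side",proj(d,P[:2]).round(1).tolist(), "off",f.x[4]*100)
```

```text
9.132905260525702 [0.49145519 0.03954691 0.02      ]
9.430541198086539 [0.75347209 0.08178055 0.123     ]
9.258172684976778 [0.88075114 0.10195466 0.02      ]
[0.74002729 0.16272619 0.123     ] [0.76691688 0.00083492 0.123     ]
8 [0.5819 0.0535 0.1396 0.5042 0.1195 0.1495] [-0.1   0.54 -0.08 -0.27 -0.08 -0.7   0.62  0.82 -0.45 -0.02]
 grip [0.5028 0.0058 0.1762] lug [0.6537 0.1124 0.1866]
 scene [[352.1, 201.6], [383.9, 207.4]] side [[278.3, 202.6], [241.7, 193.9]] off 11.94913242376501
9 [0.5818 0.0536 0.157  0.4867 0.1015 0.1495] [-0.14  0.59 -0.09 -0.33 -0.08 -0.68  0.71  0.81 -0.47 -0.02]
 grip [0.5029 0.0056 0.1759] lug [0.6536 0.1123 0.1869]
 scene [[352.2, 201.6], [383.9, 207.3]] side [[278.4, 202.6], [241.7, 193.8]] off 10.151144149553518
10 [0.5817 0.0537 0.1745 0.4692 0.0835 0.1495] [-0.19  0.63 -0.09 -0.38 -0.07 -0.66  0.79  0.8  -0.48 -0.02]
 grip [0.5029 0.0054 0.1756] lug [0.6535 0.1123 0.1872]
 scene [[352.2, 201.6], [383.9, 207.2]] side [[278.4, 202.6], [241.7, 193.7]] off 8.352874787040347
11 [0.5817 0.0538 0.1919 0.4518 0.0655 0.1495] [-0.23  0.67 -0.09 -0.44 -0.07 -0.64  0.88  0.78 -0.5  -0.02]
 grip [0.503  0.0051 0.1754] lug [0.6534 0.1122 0.1875]
 scene [[352.2, 201.6], [383.8, 207.1]] side [[278.4, 202.7], [241.8, 193.6]] off 6.554239330280054
```

Run:
```python
import cv2,numpy as np
a=cv2.imread("pics/w1.png")
a=cv2.resize(a[155:220,290:350],None,fx=9,fy=9,interpolation=cv2.INTER_CUBIC).astype(float)
a=255*(a/255)**.45
cv2.imwrite("pics/w1d.png",a.astype(np.uint8))
```

```text
(no output)
```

View pics/w1d.png

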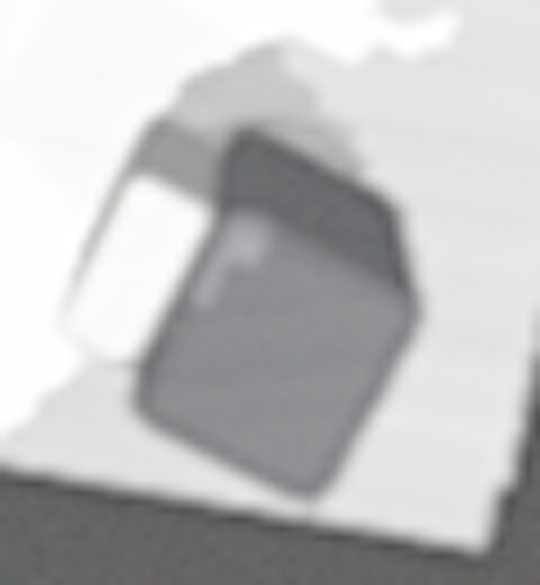

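Run:
```python
from h import *
import pickle
c,im,dep=pickle.load(open("w1.pkl","rb"));s=pickle.load(open("scene0.pkl","rb"));d=pickle.load(open("side0.pkl","rb"))
f=lambda x,y:(290+(x+.5)/9-.5,155+(y+.5)/9-.5)
C=[onz(c,*f(*p),.136) for p in[(225,195),(420,312),(312,500),(138,408)]]
for p in C:print(p.round(4))
L=lambda a,b:np.linalg.norm(C[a]-C[b])
print("AB,CD",L(0,1),L(2,3),"AD,BC",L(0,3),L(1,2),"ctr",np.mean(C,0))
X=cloud(c,dep);print(X[193,320],X[190,325],X[187,304],X[150,320],X[205,300])
g=lambda v:np.degrees(np.arctan2(v[1],v[0]))
print("ydir (B->A),(C->D)",g(C[0]-C[1]),g(C[3]-C[2]),"xdir D->A?",g(C[0]-C[3]),g(C[1]-C[2]))
# button top corners
for p in[(140,178),(210,212),(150,352),(68,310)]:print("but",onz(c,*f(*p),.13).round(4))
# stand plate corners from w1c: 
h=lambda x,y:(270+(x+.5)/5.6-.5,120+(y+.5)/5.6-.5)
Q=[onz(c,*h(*p),.07) for p in[(115,60),(505,130),(415,538),(60,440)]]
for p in Q:print("st",p.round(4))
print(np.mean(Q,0),[g(Q[i]-Q[(i+1)%4]) for i in range(4)],[np.linalg.norm(Q[i]-Q[(i+1)%4]) for i in range(4)])
```

```text
[ 0.5422 -0.2791  0.136 ]
[ 0.5416 -0.3024  0.136 ]
[ 0.5187 -0.3029  0.136 ]
[ 0.5184 -0.2823  0.136 ]
AB,CD 0.023332015070100198 0.02055835190613491 AD,BC 0.024081801871570618 0.022878744025715953 ctr [ 0.53023534 -0.29167893  0.136     ]
[ 0.5308942  -0.29133065  0.13516777] [ 0.53584007 -0.29380691  0.1360658 ] [ 0.52713723 -0.27610178  0.12892467] [ 0.55941004 -0.27497126  0.06997507] [ 0.49383689 -0.28624817  0.06982136]
ydir (B->A),(C->D) 88.51325356717409 91.0719256935068 xdir D->A? 7.710926228247149 1.1565085977438672
but [ 0.5384 -0.2711  0.13  ]
but [ 0.5389 -0.2791  0.13  ]
but [ 0.5228 -0.281   0.13  ]
but [ 0.5225 -0.2713  0.13  ]
st [ 0.5616 -0.2366  0.07  ]
st [ 0.5877 -0.3086  0.07  ]
st [ 0.5078 -0.3361  0.07  ]
st [ 0.4898 -0.2629  0.07  ]
[ 0.53674482 -0.28605642  0.07      ] [np.float64(109.89224257269535), np.float64(19.020101627327385), np.float64(-76.15800404192301), np.float64(-159.8758939371785)] [np.float64(0.07662072130865263), np.float64(0.0844887181377896), np.float64(0.07544525868796687), np.float64(0.0765275822816421)]
```

```bash
cat >> h.py <<'E'
PSI=np.radians(9.3); M=wf(PSI); O=np.array([.5818,.0536,.1495]); LA0=0.4815; BA=0.0961
NZ=.054
def wp(a,r,h): return O+M@np.array([r*np.cos(a),r*np.sin(a),h])
E
python3 - <<'E'
from h import *
def tcp_for(a,h,MT): return wp(a,.075,h)-MT[:,2]*NZ
for yaw in range(-90,91,30):
    y=np.radians(yaw)
    MT=frame(-M[:,2],M@np.array([np.cos(y),np.sin(y),0]))
    qs=[kin.inverse_kinematics(tcp_for(a,.034,MT),q_of(MT)) for a in np.arange(0,2*np.pi,np.pi/4)]
    print(yaw,[None if q is None else list(np.round(q,1)) for q in qs][::2], sum(q is None for q in qs))
    print("   up",kin.inverse_kinematics(tcp_for(LA0+np.pi,.11,MT),q_of(MT)))
E
```

```text
-90 [[np.float64(-0.7), np.float64(0.3), np.float64(0.7), np.float64(2.0), np.float64(-0.5), np.float64(0.4), np.float64(-2.7)], [np.float64(-1.1), np.float64(0.3), np.float64(0.9), np.float64(2.2), np.float64(-0.6), np.float64(0.3), np.float64(-2.8)], [np.float64(-0.8), np.float64(0.2), np.float64(0.7), np.float64(2.4), np.float64(-0.7), np.float64(0.2), np.float64(-2.5)], [np.float64(-0.4), np.float64(0.3), np.float64(0.4), np.float64(2.2), np.float64(-0.6), np.float64(0.3), np.float64(-2.5)]] 0
   up None
-60 [[np.float64(-0.4), np.float64(0.3), np.float64(0.2), np.float64(2.0), np.float64(-0.1), np.float64(0.4), np.float64(-2.5)], [np.float64(-0.8), np.float64(0.2), np.float64(0.5), np.float64(2.2), np.float64(-0.1), np.float64(0.3), np.float64(-2.7)], [np.float64(-0.8), np.float64(0.2), np.float64(0.7), np.float64(2.4), np.float64(-0.7), np.float64(0.2), np.float64(-1.9)], [np.float64(0.3), np.float64(0.3), np.float64(-0.4), np.float64(2.1), np.float64(0.2), np.float64(0.3), np.float64(-2.7)]] 0
   up [ 0.41997681  0.04944342 -0.54667951  2.29250214  0.02211285  0.37088395
 -2.5
[... 2293 characters left out ...]
loat64(-0.6)]] 0
   up [ 0.26997402  0.03868793 -0.39574538  2.30057488 -0.00564648  0.36930536
 -0.47867076]
90 [[np.float64(0.2), np.float64(0.3), np.float64(-0.5), np.float64(2.0), np.float64(0.4), np.float64(0.5), np.float64(-0.4)], [np.float64(0.1), np.float64(0.3), np.float64(-0.5), np.float64(2.2), np.float64(0.6), np.float64(0.4), np.float64(-0.8)], [np.float64(0.1), np.float64(0.2), np.float64(-0.3), np.float64(2.3), np.float64(0.5), np.float64(0.2), np.float64(-0.5)], [np.float64(0.3), np.float64(0.3), np.float64(-0.4), np.float64(2.1), np.float64(0.2), np.float64(0.3), np.float64(-0.1)]] 0
   up [ 0.23962771  0.0366986  -0.36523822  2.3022551  -0.01032725  0.36905798
  0.04863967]
```

```bash
cat >> h.py <<'E'
def MTt(t): # tool tilted t from vertical, pointing away from robot along psi
    h=np.array([np.cos(PSI),np.sin(PSI),0]); z=np.sin(t)*h-np.cos(t)*np.array([0,0,1]); return frame(z,h)
MC=MTt(np.radians(12))
def crank_tcp(a,h=.036,r=.075): return wp(a,r,h)-MC[:,2]*NZ
E
python3 - <<'E'
from h import *
for a in np.arange(0,2*np.pi,np.pi/3):
    print(np.round(kin.inverse_kinematics(crank_tcp(a),q_of(MC)),2))
a=LA0+np.pi
p=crank_tcp(a)
env.reach(p-MC[:,2]*.09,q_of(MC)); st(); snap("wrist","w3")
print(env.movel(p,velocity=.15,stop_force=12)); st(); snap("wrist","w4")
print(p)
E
```

```text
[ 0.31  0.43 -0.66  1.81  0.4   0.8  -1.93]
[ 0.26  0.41 -0.72  1.9   0.47  0.76 -2.12]
[ 0.21  0.33 -0.65  2.08  0.43  0.63 -2.13]
[ 0.26  0.28 -0.53  2.17  0.32  0.53 -1.91]
[ 0.32  0.31 -0.46  2.07  0.23  0.59 -1.69]
[ 0.34  0.38 -0.52  1.89  0.28  0.72 -1.73]
t 3.73 tcp [0.484  0.0023 0.2948] q [ 0.33   0.123 -0.489  2.096  0.081  0.729 -1.615] F [0.5 1.1 0.8] T [-0.01  0.22 -0.02] op 0.0853
False
t 4.53 tcp [0.5024 0.0056 0.208 ] q [ 0.255  0.282 -0.443  2.148  0.234  0.537 -1.758] F [0.1 0.4 0.3] T [ 0.    0.27 -0.01] op 0.0855
[0.50186632 0.00531455 0.20685452]
```

View pics/w4.png

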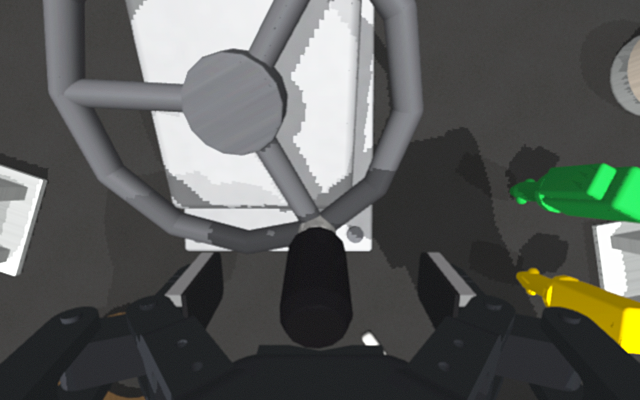

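View pics/w3.png

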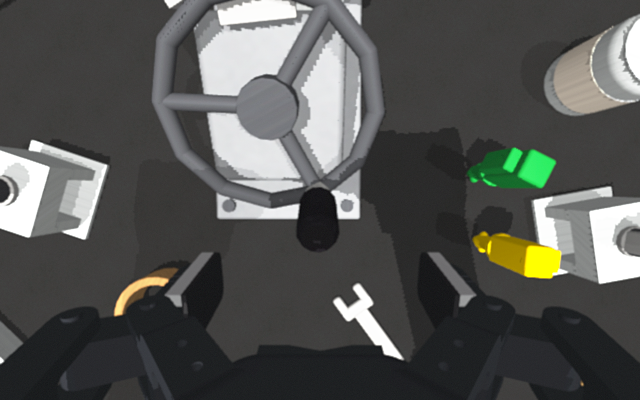

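Run:
```python
from h import *
import pickle
for t in("w2","w3","w4"):
    c=pickle.load(open(t+".pkl","rb"))[0]
    print(t,proj(c,[wp(0,0,.008),wp(LA0+np.pi,.075,.06),wp(LA0+np.pi,.075,.008)]).round(1).tolist())
env.grip(0.0,40); st();
```

```text
w2 [[323.1, 187.6], [363.1, 271.2], [356.5, 248.5]]
w3 [[267.2, 108.3], [319.3, 235.2], [319.5, 197.2]]
w4 [[233.5, 104.2], [319.3, 323.7], [319.5, 240.9]]
t 5.15 tcp [0.5021 0.0055 0.2073] q [ 0.255  0.283 -0.443  2.148  0.235  0.537 -1.758] F [-2.1  0.4  6.4] T [0.1  0.41 0.04] op 0.0268
```

```bash
cat > crank.py <<'E'
from h import *
import sys,json
a0=float(sys.argv[1]); a1=float(sys.argv[2]); n=int(sys.argv[3]); off=np.array(eval(sys.argv[4])) if len(sys.argv)>4 else np.zeros(3)
f0=env.get_state()["force"]
for a in np.linspace(a0,a1,n+1)[1:]:
    env.movel(crank_tcp(a)+off,velocity=.12)
    s=env.get_state(); F=M.T@np.array(s["force"]); 
    e=M.T@(np.array(s["tcp_pos"])-crank_tcp(a)-off)
    er=np.array([np.cos(a),np.sin(a)]);et=np.array([-np.sin(a),np.cos(a)])
    T=M.T@(np.array(s["tcp_pos"])+MC[:,2]*NZ-O)
    print("a %.3f t %.2f Fr %.1f Ft %.1f Fz %.1f | F wheel %s err mm %s op %.4f act r %.4f a %.3f"%(a,s["time"],F[:2]@er,F[:2]@et,F[2],F.round(1),(e*1000).round(1),s["opening"],np.hypot(T[0],T[1]),np.arctan2(T[1],T[0])))
    if np.linalg.norm(s["force"])>50: print("STOP"); break
E
python3 crank.py $(python3 -c "a=0.4815+3.14159265;print(a,a-1.0,6)")
```

```text
a 3.456 t 5.40 Fr 0.2 Ft -2.2 Fz 6.8 | F wheel [-0.9  2.   6.8] err mm [-0.   0.9  0.3] op 0.0270 act r 0.0748 a -2.838
a 3.290 t 5.65 Fr 0.4 Ft -2.1 Fz 7.7 | F wheel [-0.7  2.   7.7] err mm [-0.1  0.9  0.3] op 0.0268 act r 0.0749 a -3.005
a 3.123 t 5.90 Fr 1.5 Ft -1.8 Fz 7.8 | F wheel [-1.5  1.9  7.8] err mm [-0.1  0.9  0.3] op 0.0270 act r 0.0751 a 3.112
a 2.956 t 6.15 Fr 1.7 Ft -1.8 Fz 8.5 | F wheel [-1.4  2.1  8.5] err mm [-0.2  0.9  0.3] op 0.0266 act r 0.0753 a 2.946
a 2.790 t 6.40 Fr 2.9 Ft -2.4 Fz 7.6 | F wheel [-1.9  3.2  7.6] err mm [-0.2  1.   0.3] op 0.0270 act r 0.0755 a 2.778
a 2.623 t 6.65 Fr 2.7 Ft -2.7 Fz 8.5 | F wheel [-1.   3.7  8.5] err mm [-0.1  1.2  0.3] op 0.0271 act r 0.0756 a 2.610
```

```bash
python3 crank.py $(python3 -c "a=0.4815+3.14159265;print(a-1.0,0.0961-3.14159265+0.3,22)")
```

```text
a 2.379 t 6.95 Fr 4.8 Ft -2.3 Fz 6.3 | F wheel [-1.9  5.   6.3] err mm [0.4 1.7 0.3] op 0.0269 act r 0.0759 a 2.359
a 2.135 t 7.25 Fr 3.9 Ft -3.0 Fz 6.6 | F wheel [0.5 4.9 6.6] err mm [0.9 1.8 0.3] op 0.0270 act r 0.0760 a 2.112
a 1.891 t 7.55 Fr 4.7 Ft -2.3 Fz 5.4 | F wheel [0.7 5.2 5.4] err mm [1.1 1.5 0.3] op 0.0270 act r 0.0761 a 1.871
a 1.647 t 7.85 Fr 5.1 Ft -2.9 Fz 4.3 | F wheel [2.5 5.3 4.3] err mm [1.3 1.1 0.3] op 0.0269 act r 0.0761 a 1.629
a 1.403 t 8.15 Fr 5.7 Ft -3.5 Fz 4.2 | F wheel [4.4 5.1 4.2] err mm [1.5 0.8 0.3] op 0.0271 act r 0.0760 a 1.386
a 1.159 t 8.45 Fr 4.8 Ft -2.1 Fz 2.9 | F wheel [3.8 3.5 2.9] err mm [1.7 0.2 0.4] op 0.0268 act r 0.0758 a 1.139
a 0.915 t 8.75 Fr 5.3 Ft -2.2 Fz 4.4 | F wheel [5.  2.9 4.4] err mm [ 1.8 -0.6  0.4] op 0.0270 act r 0.0756 a 0.890
a 0.671 t 9.05 Fr 4.5 Ft -3.0 Fz 4.5 | F wheel [5.4 0.5 4.5] err mm [ 1.7 -1.5  0.4] op 0.0268 act r 0.0754 a 0.641
a 0.427 t 9.35 Fr 2.9 Ft -2.1 Fz 5.1 | F wheel [ 3.5 -0.7  5.1] err mm [ 1.2 -2.4  0.4] op 0.0272 act r 0.0752 a 0.391
a 0.183 t 9.65 Fr 3.0 Ft -2.0 Fz 6.5 | F wheel [ 3.3 -1.5  6.5] err 
[... 808 characters left out ...]
Fr -6.0 Ft -0.8 Fz 10.5 | F wheel [-1.1  5.9 10.5] err mm [-2.5  1.   0.3] op 0.0266 act r 0.0739 a -1.558
a -1.769 t 12.05 Fr -6.6 Ft -1.2 Fz 9.0 | F wheel [0.1 6.7 9. ] err mm [-1.7  1.4  0.3] op 0.0268 act r 0.0740 a -1.796
a -2.013 t 12.35 Fr -6.1 Ft -1.8 Fz 9.2 | F wheel [1.  6.3 9.2] err mm [-0.9  1.4  0.3] op 0.0273 act r 0.0741 a -2.033
a -2.257 t 12.65 Fr -6.3 Ft -1.4 Fz 6.4 | F wheel [2.9 5.8 6.4] err mm [-0.3  1.1  0.4] op 0.0269 act r 0.0743 a -2.270
a -2.501 t 12.95 Fr -6.2 Ft -2.2 Fz 7.4 | F wheel [3.7 5.5 7.4] err mm [0.  0.7 0.4] op 0.0271 act r 0.0745 a -2.509
a -2.745 t 13.25 Fr -4.0 Ft -2.3 Fz 7.6 | F wheel [2.8 3.7 7.6] err mm [0.1 0.3 0.3] op 0.0267 act r 0.0748 a -2.749
```

```bash
python3 crank.py $(python3 -c "print(-2.745,0.0961-3.14159265,2)")
python3 - <<'E'
from h import *
env.dwell(.2);s=st();T=M.T@(np.array(s["tcp_pos"])+MC[:,2]*NZ-O-M@[0,.0011,0]);print("crank angle",np.arctan2(T[1],T[0])+np.pi, T)
env.grip(.085); s=st()
env.movel(np.array(s["tcp_pos"])-MC[:,2]*.09,velocity=.2); 
env.movel(O+M[:,0]*.003+M[:,2]*.26,velocity=.3,rot=q_of(frame(-M[:,2],M[:,0])))
st(); snap("wrist","w5")
E
```

```text
a -2.895 t 13.50 Fr -3.2 Ft -1.4 Fz 7.1 | F wheel [2.8 2.1 7.1] err mm [0.1 0.  0.3] op 0.0268 act r 0.0749 a -2.895
a -3.045 t 13.75 Fr -2.4 Ft -2.3 Fz 6.9 | F wheel [2.2 2.5 6.9] err mm [-0.1 -0.1  0.3] op 0.0268 act r 0.0751 a -3.044
t 13.95 tcp [0.49   0.0308 0.2036] q [ 0.199  0.272 -0.445  2.175  0.259  0.523 -1.841] F [-1.5  2.8  6.9] T [0.47 0.24 0.11] op 0.0269
crank angle 0.11700291859146983 [-0.07471496 -0.00878198  0.03629626]
t 14.55 tcp [0.49   0.0312 0.2033] q [ 0.198  0.273 -0.445  2.175  0.259  0.524 -1.841] F [-0.2  0.  -0.3] T [-0.02  0.17  0.02] op 0.0848
t 15.62 tcp [0.4756 0.0361 0.3856] q [ 0.318 -0.085 -0.493  2.111 -0.05   0.671 -1.559] F [-0.3  0.4 -0.9] T [-0.05  0.48  0.04] op 0.0849
```

View pics/w5.png

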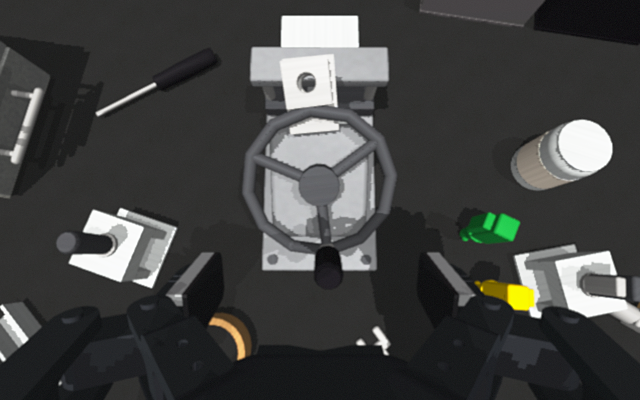

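Run:
```python
from h import *
import pickle
c,b,_=pickle.load(open("w5.pkl","rb"))
cv2.imwrite("pics/w5c.png",cv2.resize(b[40:140,255:365],None,fx=6,fy=6,interpolation=cv2.INTER_CUBIC))
cv2.imwrite("pics/w5d.png",cv2.resize(b[100:290,230:410],None,fx=3,fy=3,interpolation=cv2.INTER_CUBIC))
print(proj(c,[wp(BA,.1,0),wp(BA,.1,-.015),wp(0,0,.008),wp(BA+np.pi,.075,.06)]).round(1).tolist())
```

```text
[[309.3, 80.7], [309.8, 82.3], [319.3, 185.1], [327.1, 277.2]]
```

View pics/w5c.png

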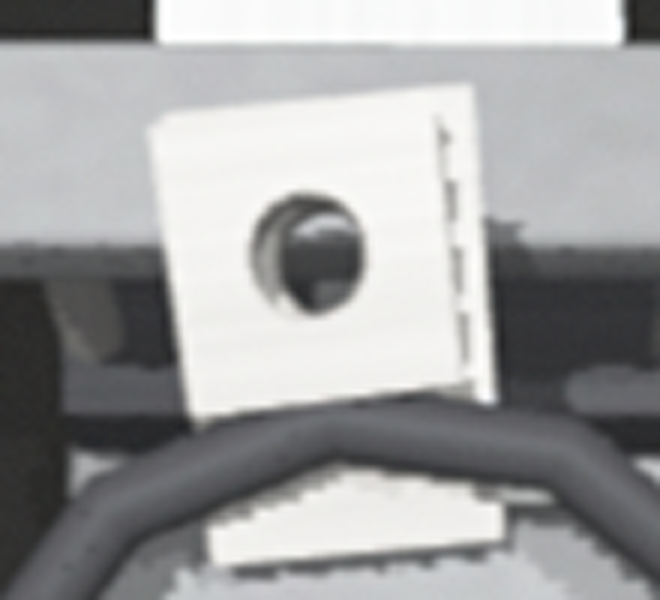

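View pics/w5d.png

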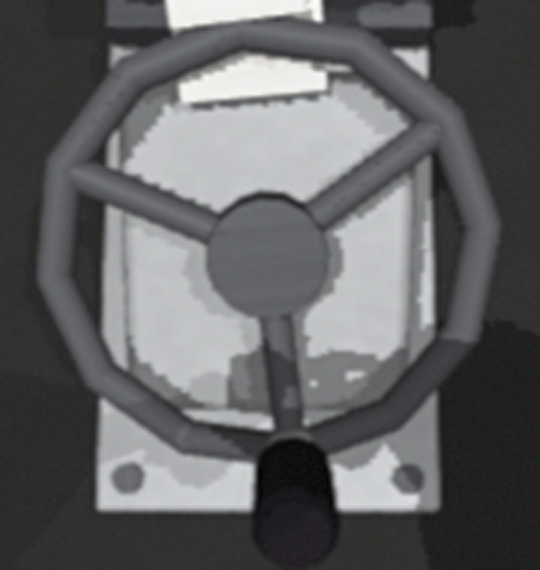

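Run:
```python
from h import *
import pickle
c=pickle.load(open("w5.pkl","rb"))[0]
for la in np.arange(.08,.15,.01): print(la.round(3),proj(c,[wp(la,.1,0),wp(la+np.pi,.075,.06)]).round(1).tolist())
# bracket hole seen through lug: right edge hidden; left edge of bracket mouth at crop x~283
print(proj(c,[wp(BA,.1,-.015)+M@[0,s*.009,0] for s in(1,-1)]+[wp(.13,.1,0)+M@[0,s*.009,0] for s in(1,-1)]).round(1).tolist())
```

```text
0.08 [[311.0, 80.6], [325.8, 277.3]]
0.09 [[309.9, 80.7], [326.6, 277.3]]
0.1 [[308.9, 80.8], [327.4, 277.2]]
0.11 [[307.8, 80.9], [328.3, 277.1]]
0.12 [[306.8, 81.0], [329.1, 277.0]]
0.13 [[305.8, 81.2], [329.9, 277.0]]
0.14 [[304.7, 81.3], [330.7, 276.9]]
[[300.7, 82.3], [318.8, 82.3], [296.3, 81.1], [315.2, 81.2]]
```

```bash
cat >> h.py <<'E'
OC=M@np.array([0,.0011,0])
def crank_angle():
    s=env.get_state();T=M.T@(np.array(s["tcp_pos"])+MC[:,2]*NZ-O-OC); return np.arctan2(T[1],T[0])+np.pi if T[1]<0 else np.arctan2(T[1],T[0])-np.pi
E
python3 - <<'E'
from h import *
a=.117-np.pi
env.reach(crank_tcp(a)+OC-MC[:,2]*.08,q_of(MC))
env.movel(crank_tcp(a)+OC,velocity=.2,stop_force=12)
env.grip(0,40); st(); print("before",crank_angle())
tgt=.077
for k in range(3):
    cmd=tgt if k==0 else cmd-(crank_angle()-tgt)
    env.movel(crank_tcp(cmd-np.pi)+OC,velocity=.03); env.dwell(.1); print(cmd,crank_angle())
st()
env.grip(.085); s=st()
env.movel(np.array(s["tcp_pos"])-MC[:,2]*.09,velocity=.2); 
env.reach(O+M[:,0]*.003+M[:,2]*.26,q_of(frame(-M[:,2],M[:,0])))
st(); snap("wrist","w6")
import pickle
b=cv2.imread("pics/w6.png")
cv2.imwrite("pics/w6c.png",cv2.resize(b[40:140,255:365],None,fx=6,fy=6,interpolation=cv2.INTER_CUBIC))
E
```

```text
t 17.29 tcp [0.4905 0.0308 0.2042] q [ 0.233  0.277 -0.484  2.172  0.281  0.529 -1.86 ] F [-2.8 -0.7  6.9] T [-0.07  0.52  0.04] op 0.0270
before 0.11850150379409685
0.077 0.07835011244466195
0.07564988755533805 0.07786434803474718
0.07478553952059087 0.07789793241360288
t 18.34 tcp [0.4898 0.0338 0.2041] q [ 0.226  0.276 -0.484  2.173  0.284  0.529 -1.869] F [-3.1 -0.4  7.2] T [-0.21  0.51 -0.03] op 0.0269
t 18.94 tcp [0.4895 0.0339 0.2033] q [ 0.225  0.277 -0.484  2.174  0.284  0.528 -1.87 ] F [ 0.3 -0.1  0.7] T [-0.05  0.17  0.02] op 0.0849
t 20.02 tcp [0.4756 0.036  0.3856] q [ 0.389 -0.083 -0.558  2.107 -0.06   0.67  -1.547] F [-0.3 -0.5  0.6] T [-0.12  0.42  0.01] op 0.0852
```

View pics/w6c.png

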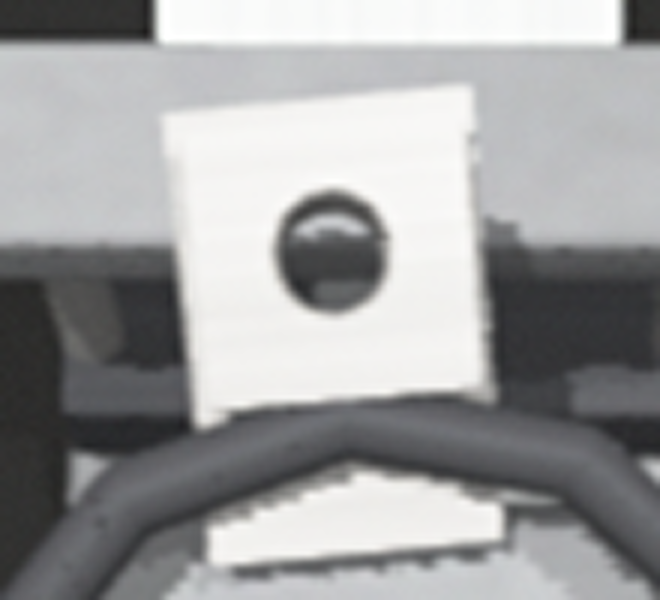

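Run:
```python
from h import *
env.reach([.530,-.2895,.30],q_of(down(np.radians(2))))
st(); snap("wrist","w7")
b=cv2.imread("pics/w7.png")
a=cv2.resize(b[195:305,265:375],None,fx=5.4,fy=5.4,interpolation=cv2.INTER_CUBIC).astype(float)
cv2.imwrite("pics/w7c.png",(255*(a/255)**.5).astype(np.uint8))
```

```text
t 21.37 tcp [ 0.5306 -0.2877  0.3004] q [ 0.479  0.367 -0.11   1.731  0.044  1.045 -1.179] F [ 0.4  1.2 -0.3] T [ 0.01  0.01 -0.05] op 0.0849
```

View pics/w7.png

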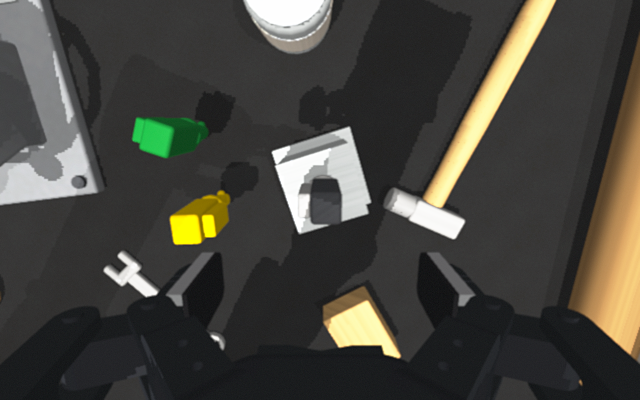

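View pics/w7c.png

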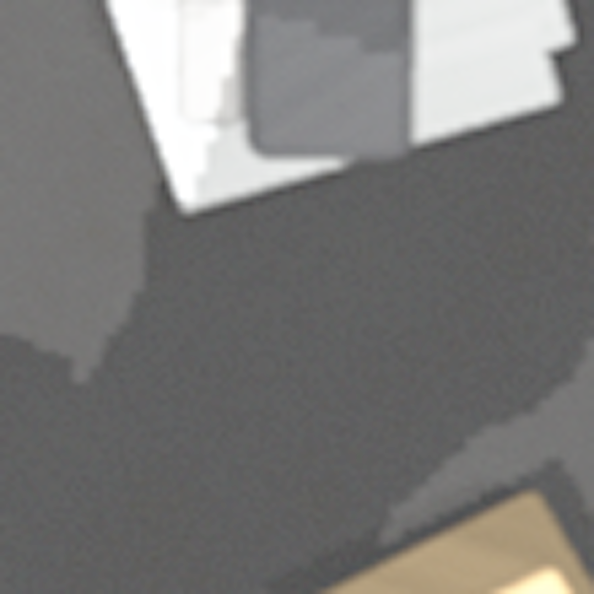

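Run:
```python
from h import *
b=cv2.imread("pics/w7.png")
a=cv2.resize(b[160:240,280:360],None,fx=7.5,fy=7.5,interpolation=cv2.INTER_CUBIC).astype(float)
cv2.imwrite("pics/w7d.png",(255*(a/255)**.5).astype(np.uint8))
```

```text
(no output)
```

View pics/w7d.png

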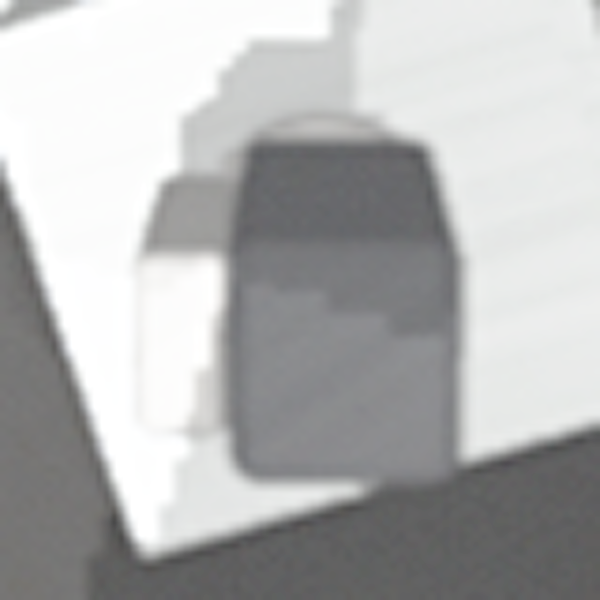

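Run:
```python
from h import *
import pickle
c,im,dep=pickle.load(open("w7.pkl","rb"))
f=lambda x,y:(280+(x+.5)/7.5-.5,160+(y+.5)/7.5-.5)
C=np.array([onz(c,*f(*p),.136) for p in[(233,247),(460,250),(460,482),(233,480)]])
print(C.round(4)); print("len x",C[0]-C[3],C[1]-C[2],"y",C[0]-C[1])
print("x ctr",C[:,0].mean(),"back y",C[1:3,1].mean(),"axis y",C[1:3,1].mean()+.014)
B=[onz(c,*f(*p),.13) for p in[(135,258),(135,430)]];print("button out face",np.array(B).round(4),"axis y",B[0][1]-.02)
v=C[0]-C[3];print(np.degrees(np.arctan2(v[1],v[0])),np.degrees(np.arctan2((C[1]-C[2])[1],(C[1]-C[2])[0])))
X=cloud(c,dep);print(X[210,325],X[205,325])
# shank/collar arc
print("collar far pt",onz(c,*f(330,113),.076))
```

```text
[[ 0.5416 -0.2808  0.136 ]
 [ 0.5421 -0.3031  0.136 ]
 [ 0.5181 -0.3044  0.136 ]
 [ 0.5174 -0.2815  0.136 ]]
len x [0.02411694 0.00073955 0.        ] [2.40046934e-02 1.31515392e-03 2.77555756e-17] y [-5.49765849e-04  2.23252144e-02 -2.77555756e-17]
x ctr 0.5298074220429003 back y -0.3037623760824105 axis y -0.2897623760824105
button out face [[ 0.5386 -0.2708  0.13  ]
 [ 0.5205 -0.2712  0.13  ]] axis y -0.29079941902062967
1.7564309945734398 3.1359496546877588
[ 0.5287265  -0.29191692  0.13664093] [ 0.53249139 -0.29176372  0.13627412]
collar far pt [ 0.54471002 -0.29081607  0.076     ]
```

Run:
```python
from h import *
Q=q_of(down(np.radians(2.3)))
env.movel([.5298,-.2892,.20],velocity=.2,rot=Q)
print(env.movel([.5298,-.2892,.161],velocity=.1,stop_force=12)); st()
env.grip(0,60); st()
snap("wrist","w8")
```

```text
False
t 22.61 tcp [ 0.5301 -0.2893  0.1614] q [ 0.474  0.529 -0.103  1.841  0.074  0.775 -1.198] F [ 0.   0.1 -0.3] T [ 0.03 -0.03  0.03] op 0.0850
t 23.19 tcp [ 0.5305 -0.2896  0.1624] q [ 0.474  0.528 -0.103  1.84   0.074  0.775 -1.198] F [-1.4 -0.6  8.1] T [0.19 0.29 0.05] op 0.0255
```

View pics/w8.png

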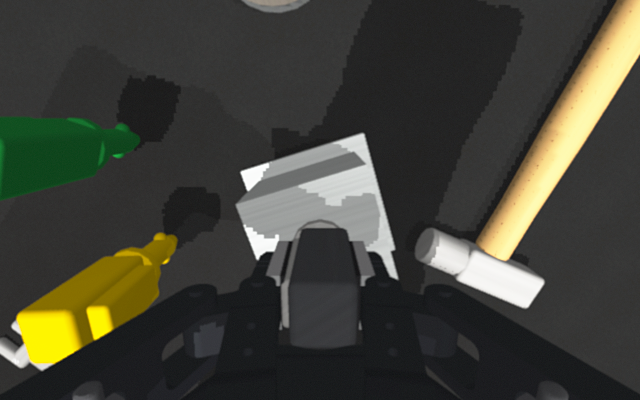

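Run:
```python
from h import *
p=np.array(env.get_state()["tcp_pos"]); p[:2]=[.5301,-.2893]
print(env.movel([p[0],p[1],.185],velocity=.08,stop_force=25)); st()
print(env.movel([p[0],p[1],.30],velocity=.2,stop_force=25)); st()
snap("wrist","w9"); snap("side","s9")
```

```text
False
t 23.69 tcp [ 0.53   -0.2893  0.1854] q [ 0.476  0.497 -0.105  1.827  0.068  0.821 -1.194] F [-0.2  0.4 -1.7] T [ 0.03 -0.08 -0.01] op 0.0253
False
t 24.42 tcp [ 0.5293 -0.289   0.2985] q [ 0.481  0.369 -0.109  1.733  0.045  1.045 -1.174] F [-0.  -0.7 -3.5] T [-0.01  0.02 -0.01] op 0.0251
```

View pics/w9.png

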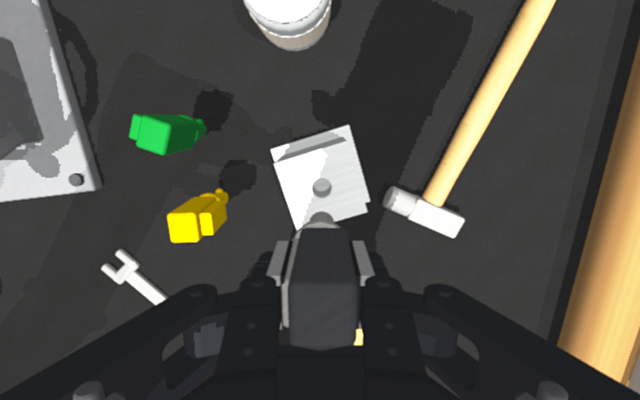

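View pics/s9.png

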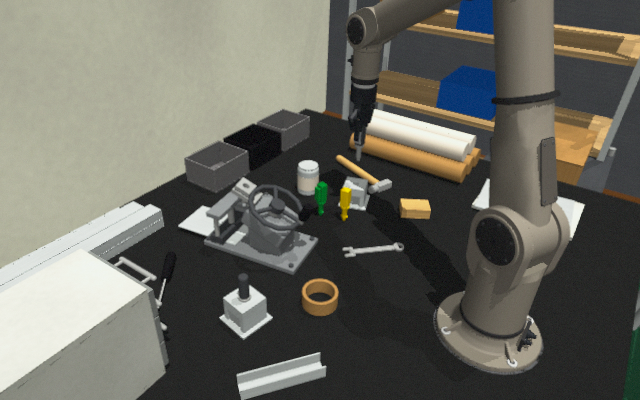

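Run:
```python
from h import *
import pickle
c=pickle.load(open("w9.pkl","rb"))[0]
b=cv2.imread("pics/w9.png");cv2.imwrite("pics/w9c.png",cv2.resize(b[115:245,260:380],None,fx=4.5,fy=4.5,interpolation=cv2.INTER_CUBIC))
b=cv2.imread("pics/s9.png");cv2.imwrite("pics/s9c.png",cv2.resize(b[90:190,320:420],None,fx=5,fy=5,interpolation=cv2.INTER_CUBIC))
print(onz(c,322,187,.07))
z=M[:,2]; L=wp(.0905,.1,0)+OC
for yaw in range(-90,91,30):
    y=np.radians(yaw);MT=frame(-z,M@[np.cos(y),np.sin(y),0])
    for h in(.092,.16): 
        q=kin.inverse_kinematics(L+z*h,q_of(MT)); print(yaw,h,None if q is None else q.round(2))
```

```text
[ 0.53020496 -0.2911594   0.07      ]
-90 0.092 [-0.9   0.4   0.86  2.   -0.66  0.51 -2.6 ]
-90 0.16 [-1.13  0.29  1.1   2.01 -0.51  0.61 -2.72]
-60 0.092 [-0.21  0.3  -0.02  1.96  0.07  0.45 -2.74]
-60 0.16 [-0.09  0.19 -0.15  1.95  0.11  0.58 -2.77]
-30 0.092 [-0.08  0.3  -0.17  1.95  0.18  0.46 -2.31]
-30 0.16 [ 0.02  0.19 -0.28  1.94  0.16  0.58 -2.29]
0 0.092 [ 0.02  0.31 -0.29  1.94  0.27  0.47 -1.86]
0 0.16 [ 0.11  0.2  -0.38  1.94  0.2   0.59 -1.8 ]
30 0.092 [ 0.1   0.32 -0.39  1.94  0.34  0.49 -1.39]
30 0.16 [ 0.17  0.21 -0.45  1.93  0.23  0.59 -1.3 ]
60 0.092 [ 0.16  0.33 -0.46  1.94  0.39  0.5  -0.91]
60 0.16 [ 0.2   0.21 -0.48  1.93  0.25  0.6  -0.79]
90 0.092 [ 0.2   0.34 -0.51  1.93  0.42  0.5  -0.42]
90 0.16 [ 0.2   0.21 -0.49  1.93  0.25  0.6  -0.27]
```

View pics/w9c.png

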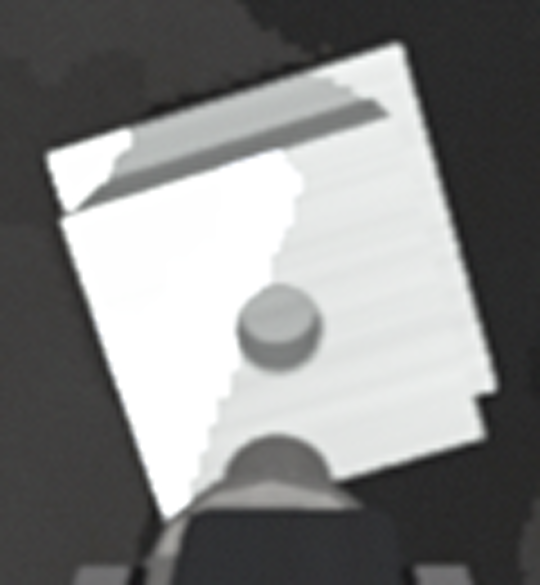

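View pics/s9c.png

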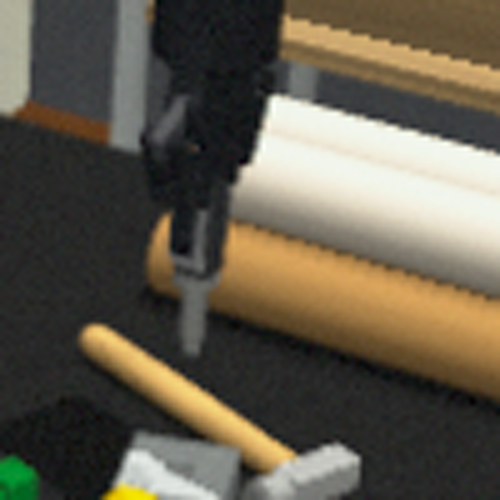

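```bash
cat >> h.py <<'E'
MP=frame(-M[:,2],M[:,0]); L=wp(.0905,.1,0)+OC; PZ=.0921
def pin_tcp(h,x=0,y=0): return L+M@np.array([x,y,h+PZ])  # h: collar height above lug face
E
python3 - <<'E'
from h import *
env.movel([.54,-.25,.39],velocity=.3)
env.reach(pin_tcp(.085),q_of(MP)); st()
env.movel(pin_tcp(.062),velocity=.15); st(); snap("wrist","w10")
snap("side","s10"); snap("scene","c10")
b=cv2.imread("pics/w10.png");cv2.imwrite("pics/w10c.png",cv2.resize(b[100:260,240:400],None,fx=4,fy=4,interpolation=cv2.INTER_CUBIC))
b=cv2.imread("pics/s10.png");d=cv2.imread("pics/c10.png")
cv2.imwrite("pics/sc10.png",cv2.hconcat([cv2.resize(b[120:220,200:300],(400,400),interpolation=cv2.INTER_CUBIC),cv2.resize(d[150:250,320:420],(400,400),interpolation=cv2.INTER_CUBIC)]))
E
```

```text
t 26.24 tcp [0.5957 0.064  0.3517] q [ 0.113  0.175 -0.375  1.933  0.173  0.618 -1.774] F [ 0.5 -0.5 -2.4] T [-0.12  0.67 -0.06] op 0.0256
t 26.54 tcp [0.6048 0.0663 0.3301] q [ 0.098  0.213 -0.366  1.939  0.204  0.579 -1.802] F [ 0.2 -0.2 -1.8] T [-0.09  0.62  0.06] op 0.0253
```

View pics/w10c.png

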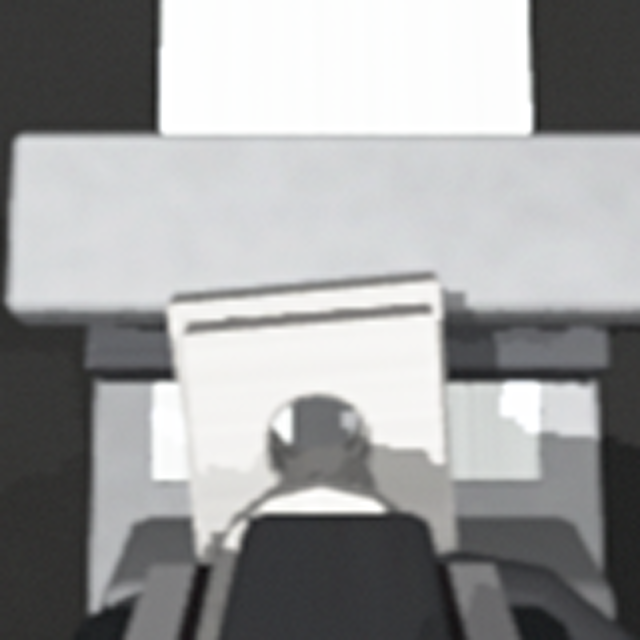

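View pics/sc10.png

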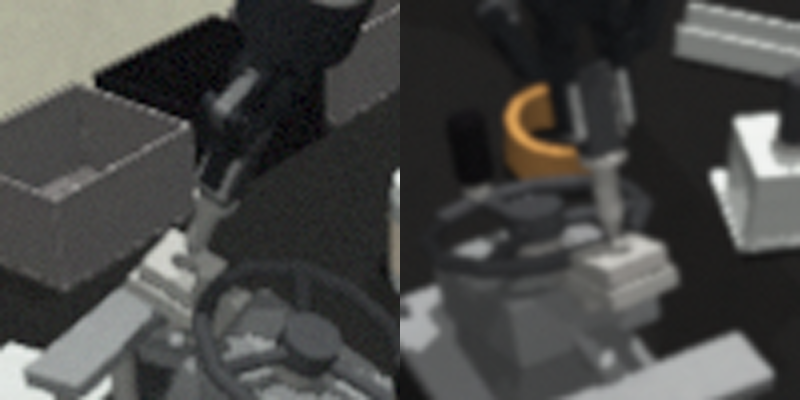

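```bash
cat >> h.py <<'E'
def rep():
    s=env.get_state();T=M.T@(np.array(s["tcp_pos"])-L);F=M.T@np.array(s["force"]);Tq=M.T@np.array(s["torque"]);print("t %.2f h %.1f xy %s mm Fw %s Tw %s op %.4f"%(s["time"],(T[2]-PZ)*1e3,(T[:2]*1e3).round(2),F.round(1),Tq.round(2),s["opening"])); return F
E
python3 - <<'E'
from h import *
rep()
for h in(.052,.044,.036):
    r=env.movel(pin_tcp(h),velocity=.06,stop_force=10);print(h,r);rep()
    if r:break
snap("wrist","w11")
b=cv2.imread("pics/w11.png");cv2.imwrite("pics/w11c.png",cv2.resize(b[100:260,240:400],None,fx=4,fy=4,interpolation=cv2.INTER_CUBIC))
E
```

```text
t 26.69 h 62.5 xy [ 0.39 -0.42] mm Fw [-0.3  0.2 -2.3] Tw [ 0.02  0.7  -0.01] op 0.0256
0.052 False
t 27.01 h 51.6 xy [-0.37 -0.01] mm Fw [-0.9 -0.9 -2. ] Tw [-0.01  0.65  0.02] op 0.0253
0.044 False
t 27.29 h 43.5 xy [-0.37  0.05] mm Fw [-1.2  0.5 -2.3] Tw [ 0.06  0.67 -0.07] op 0.0255
0.036 False
t 27.57 h 35.5 xy [-0.36  0.  ] mm Fw [-1.3 -0.3 -2.3] Tw [ 0.07  0.66 -0.01] op 0.0254
```

View pics/w11c.png

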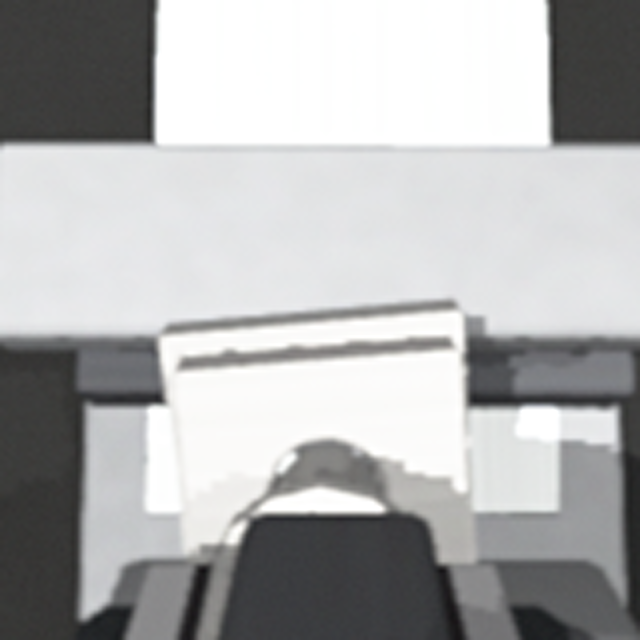

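Run:
```python
from h import *
for h in(.03,.024,.019,.014):
    r=env.movel(pin_tcp(h),velocity=.04,stop_force=10);print(h,r);F=rep()
    if r:break
```

```text
0.03 False
t 27.93 h 29.7 xy [-0.25 -0.  ] mm Fw [-1.2  0.1 -2. ] Tw [ 0.    0.67 -0.04] op 0.0259
0.024 False
t 28.23 h 23.6 xy [-0.25 -0.01] mm Fw [-2.1  0.6 -2.3] Tw [-0.01  0.69 -0.02] op 0.0253
0.019 False
t 28.50 h 18.7 xy [-0.22 -0.02] mm Fw [-0.8 -0.5 -2.9] Tw [0.04 0.73 0.01] op 0.0251
0.014 False
t 28.77 h 13.7 xy [-0.21 -0.01] mm Fw [-0.7 -0.5 -2. ] Tw [ 0.03  0.69 -0.04] op 0.0256
```

Run:
```python
from h import *
for h in(.009,.005,.002,-.001,-.003,-.005):
    r=env.movel(pin_tcp(h),velocity=.03,stop_force=15);print(h,r);F=rep()
    if r:break
snap("wrist","w12");snap("side","s12")
b=cv2.imread("pics/w12.png");b2=cv2.imread("pics/s12.png")
cv2.imwrite("pics/w12c.png",cv2.hconcat([cv2.resize(b[130:230,270:370],(400,400),interpolation=cv2.INTER_CUBIC),cv2.resize(b2[140:220,200:280],(400,400),interpolation=cv2.INTER_CUBIC)]))
```

```text
0.009 False
t 29.09 h 8.7 xy [-0.21 -0.02] mm Fw [-0.8 -0.4 -2.1] Tw [0.06 0.65 0.02] op 0.0254
0.005 False
t 29.38 h 4.8 xy [-0.19  0.02] mm Fw [-1.1  0.7 -2.3] Tw [ 0.06  0.71 -0.01] op 0.0259
0.002 False
t 29.62 h 1.8 xy [-0.17  0.03] mm Fw [-0.7 -0.3 -1.5] Tw [-0.02  0.66 -0.01] op 0.0253
-0.001 False
t 29.88 h 1.1 xy [ 0.24 -0.09] mm Fw [-7.3 -1.5 22.7] Tw [ 0.11  2.33 -0.01] op 0.0256
-0.003 False
t 30.12 h 0.9 xy [ 0.29 -0.09] mm Fw [-13.7  -1.   44.1] Tw [0.23 3.75 0.04] op 0.0252
-0.005 False
t 30.38 h 0.7 xy [ 0.38 -0.07] mm Fw [-19.3  -0.9  66. ] Tw [ 0.36  5.13 -0.02] op 0.0256
```

View pics/w12c.png

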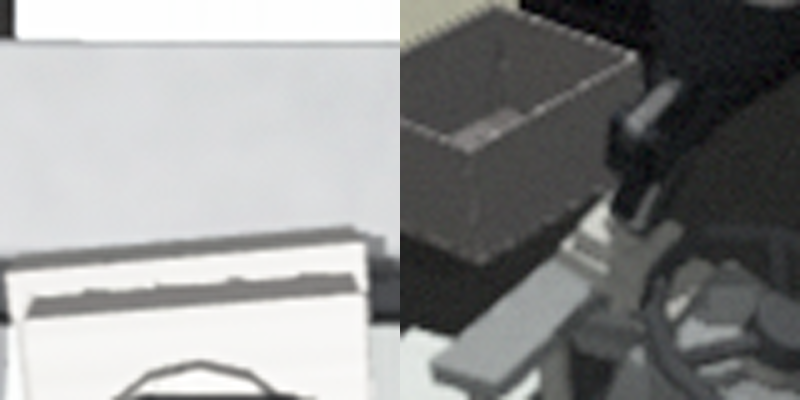

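Run:
```python
from h import *
env.movel(pin_tcp(.0005),velocity=.02);rep()
env.grip(.05);rep();env.grip(.085);rep()
env.dwell(.3);rep()
env.movel(pin_tcp(.10),velocity=.15,stop_force=10);rep()
env.movel(O+M[:,0]*.003+M[:,2]*.27,velocity=.3)
st(); snap("wrist","w13");snap("side","s13")
b=cv2.imread("pics/w13.png");b2=cv2.imread("pics/s13.png")
cv2.imwrite("pics/w13c.png",cv2.hconcat([cv2.resize(b[40:140,260:360],(400,400),interpolation=cv2.INTER_CUBIC),cv2.resize(b2[140:220,200:280],(400,400),interpolation=cv2.INTER_CUBIC)]))
```

```text
t 30.90 h 1.2 xy [ 0.59 -0.04] mm Fw [-3.5  0.  12.7] Tw [ 0.09  1.35 -0.  ] op 0.0252
t 31.26 h 0.2 xy [ 0.24 -0.12] mm Fw [-0.6 -0.2 -0.4] Tw [ 0.05  0.42 -0.03] op 0.0502
t 31.70 h 0.5 xy [ 0.01 -0.  ] mm Fw [0.  1.3 0.7] Tw [0.   0.45 0.03] op 0.0851
t 32.00 h 0.5 xy [ 0.03 -0.03] mm Fw [ 0.2 -0.1  0.1] Tw [-0.04  0.45  0.01] op 0.0854
t 32.82 h 99.4 xy [-0.54 -0.14] mm Fw [-1.   1.1 -0.8] Tw [-0.01  0.47  0.02] op 0.0848
t 33.38 tcp [0.4717 0.0354 0.3952] q [ 0.193 -0.106 -0.374  2.11  -0.043  0.694 -1.569] F [-0.2 -0.2 -0. ] T [-0.04  0.41 -0.03] op 0.0853
```

View pics/w13c.png

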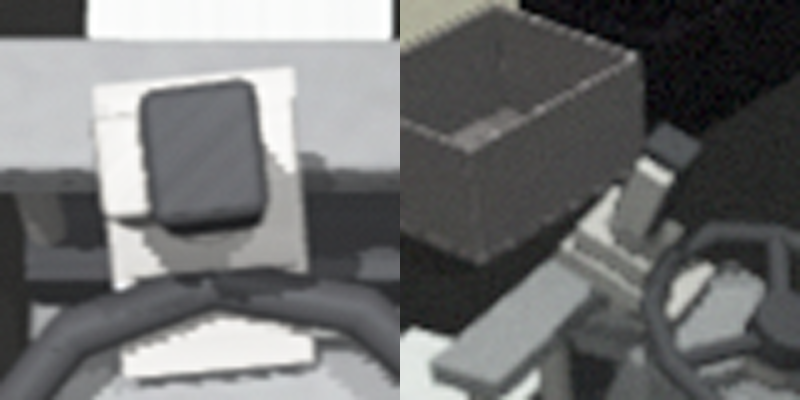

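View pics/w13.png

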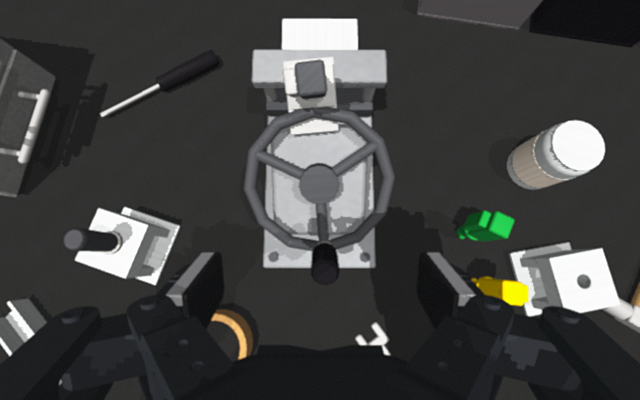

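Run:
```python
from h import *
import pickle
c,im,dep=pickle.load(open("w13.pkl","rb"))
X=(cloud(c,dep)-O)@M
m=np.zeros(dep.shape,bool);m[64:93,299:322]=True
P=X[m];P=P[(P[:,2]>.05)&(P[:,2]<.08)]
A=np.c_[P[:,:2],np.ones(len(P))];k=np.linalg.lstsq(A,P[:,2],rcond=None)[0]
print(len(P),"top ctr",(P.max(0)+P.min(0))/2*1e3,np.median(P,0)*1e3,"slopes",k[:2])
Lg=np.concatenate([X[60:98,287:293].reshape(-1,3),X[66:100,330:333].reshape(-1,3)]);print("lug z",np.median(Lg[:,2])*1e3)
hub=X[180:190,315:325].reshape(-1,3);print("hub z",np.median(hub[:,2])*1e3)
for z in(.066,):
    pr=proj(c,[wp(.0905,.1,.066),wp(.0905,.1,0)]);print(pr)
b=im[40:140,260:360]
```

```text
663 top ctr [96.83133972  7.35988858 66.75294616] [96.85034123  7.23722972 66.91382917] slopes [ 0.01231301 -0.00349341]
lug z 2.726020236368725
hub z 8.952471441395126
[[307.72615091  74.42975958]
 [310.14508622  82.59472607]]
```

Run:
```python
from h import *
b=cv2.imread("pics/w13.png")[50:110,275:345];b2=cv2.imread("pics/s13.png")[155:200,230:285]
cv2.imwrite("pics/w13d.png",cv2.hconcat([cv2.resize(b,(400,400),interpolation=cv2.INTER_CUBIC),cv2.resize(b2,(400,400),interpolation=cv2.INTER_CUBIC)]))
```

```text
(no output)
```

View pics/w13d.png

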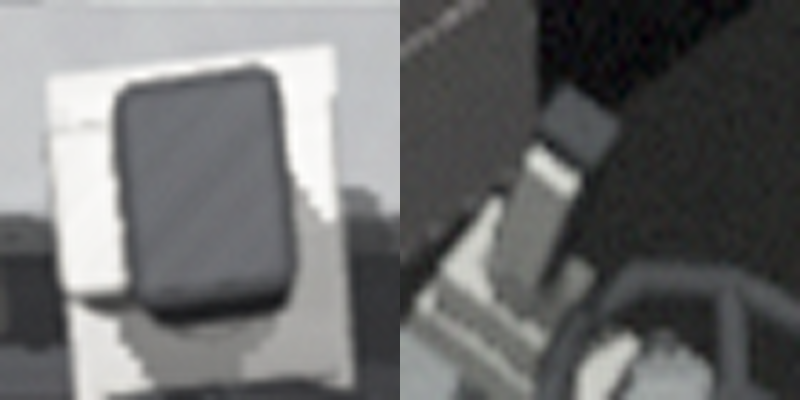

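Run:
```python
from h import *
st(); print(job.job_done())
```

```text
t 33.48 tcp [0.4724 0.0359 0.3949] q [ 0.193 -0.104 -0.374  2.109 -0.043  0.695 -1.569] F [-0.6 -0.3 -0.4] T [-0.08  0.45  0.03] op 0.0847
the job is handed in; nothing more can be done
None
```

The press is shut and the pin is locked home through the lug and bracket. I handed the job in at 33.5 s; no verdict was reported.

- **Wheel:** I wound it about one turn by the crank grip. The first stop left the lug about 0.04 rad short, at roughly 6.77 rad, so I regripped and nudged it to about 6.81 rad. The picture then showed the lug and bracket holes in line.
- **Pin:** I gripped the button pin at 60 N, drew it from its stand and slid it through both holes with almost no resistance. It stopped when the collar seated.
- **Force:** The last seating push reached about 69 N at the wrist, more than I intended. `stop_force` counts only the change within each move, so my 15 N stop (for pushes in short steps) never tripped. This stayed under the 120 N limit.

**Last checks:**
- The handle top is about 66 mm above the lug face, so the collar is home.
- Pin tilt is about 0.013 rad.
- In the pictures the button stands fully out.
- The gripper is open and clear of everything.
- The drift is still in its stand. I saw no bystander moved; the tin, driver, tape, spanner and the green and yellow look-alikes in the last view were where they began.

**One disagreement:** the camera put the handle centre about 2.7 mm lower down the slope than my hole estimate. I take this as camera error, because the pin has only 1 mm of play in the hole.

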